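# Put the honey set back in the pantry drawer

### The arm

A 6-joint arm with a two-finger parallel gripper is mounted at the origin on the work surface. World frame = base frame: x ahead of the robot, y to its left, z up, the work surface at z = 0. Lengths are in m, angles in degrees, forces in N, time in s.
With the tool pointing down it reaches from about 0.35 to 0.875 m from the base axis. Payload 4.2 kg.
Tool frame: the origin (TCP) lies midway between the tips of the shut fingers; the grasp point (between the pads) lies 19 mm behind it; z points along the fingers, y is the direction in which the jaws open and shut (so a half turn about z gives the same grasp; the last joint's range is limited). The gripper opens to 87 mm and grips with 3 to 60 N. Pads are 19 mm wide; open, the fingers measure 117 mm over their backs; the gripper's body (75 mm by 190 mm) begins 51 mm behind the grasp point.
Start: joints at [-54.855, 22.042, 0.453, 0, -68.411, -14.817], TCP at [0.217, -0.586, 0.223] pointing down, gripper open.
Joint ranges: [-179.83, 179.83], [-69.29, 118.12], [-61.27, 80.66], [-181.25, 117.63], [-171.15, -9.14], [-177.46, 177.46]. Speed limits (degrees/s): [159.86, 159.86, 180, 180, 180, 180].

### API

Orientations are given as a 3x3 rotation matrix whose columns are the frame's x, y, z axes.
In Python, from station import sense, capture, calibration, finish_job gives the robot as it stands.
- The arm moves only by the tool carry_out, never from a script. Its argument "commands" is one flat list of numbers, 6 for each row, row after row: the shift along the tool's x, y, z in mm, then the turn, a rotation vector about the tool's x, y, z in rad. A call has 1 to 5 rows; each row shifts and turns the pose as measured when the row begins, along the tool's axes as they then stand; what a row does not reach is not made up. A row lasts 1/8 s, in which the tool goes at most 62.5 mm and 10.7 degrees, less where a joint would pass 70% of its speed; a pose out of reach is approached as far as the arm can. A call is refused whole if a number of a shift passes 62.5 or a number of a turn 0.188, either way. A call with a gripper value outside its range is refused whole. "grip" is the finger opening in mm, from 0 to 87, set as the call begins (left out, the last holds). The fingers move at their own pace and stop on an object; the grip force is fixed at half the most. Time passes only in rows, so rows that do not move let the fingers close. It gives the time, the measured TCP pose, the force and the opening at its end, in the units of the state.
- sense(): the state, without advancing time (a new reading comes with each control period).
- capture(name): name is "scene" or "top" or "wrist"; returns the picture (400x640x3 uint8, red, green, blue); there is no depth.
- calibration(name): a dict with "fx", "fy", "cx", "cy" (pixels), "rvec" (rotation vector, rad) and "tvec" (3), from world to camera coordinates, as OpenCV has them. Camera axes: x right, y down, z forward; pixel columns grow to the right and rows downward; lengths in m; the calibration is good to about 2 mm. A picture is of the moment at which its call begins: read the wrist's pose just before it. calibration takes no time and is no camera call; for the wrist camera it gives the pose at the moment of the call.
- finish_job(): hands the job in, once; it reports no verdict.
The state is a dict: "time_s": time; "joints": joint angles; "joint_velocities": joint speeds; "effort": joint torques, N m; "tcp_pos": TCP position; "ee_rot": TCP orientation; "wrist_force": force on the tool from outside, world axes, zero at the start; "moment": the same for the moment, N m; "gripper_width": opening from 0.0 (shut) to 1.0 (fully open).
Only numpy, scipy, OpenCV 4.12 (cv2) and the standard library are available. Lean on these libraries where they do the work, as an engineer would, in place of code of your own. Each camera call takes 0.05 s, during which the arm holds its last target.

### The job

Put the honey set back into the plastic drawer, each piece in its own tub: the open frosted jar standing in the round tub with the blue silicone lid seated level on it, the square steel canister standing in the square tub, and the wooden honey dipper lying in the long tub, its head at either end. Set the jar and the canister down gently, do not drop them. Leave the look-alikes where they are: the frosted jar with its own lid, the round steel canister and the wooden spoon are not part of the set.

Things in the scene. Friction and masses are not known exactly. Their poses are not given: they have to be found in the camera images.
- jar_mid (a point): Frosted pale glass jar, open, with no lid: the only open jar. Straight round tube 60 mm across, 70 mm high, 4 mm wall, mouth 52 mm wide. The point is on its axis half-way up (35 mm over its underside); z up. 110 to 230 g.
- canister_mid (a point): Square stainless steel canister with a flat steel lid that stays on: 54 x 54 mm, 80 mm high; x and y square to its sides. The point is its centre, 40 mm over its underside. 150 to 310 g.
- dipper_mid (a point): Wooden honey dipper lying down, 124 mm long: handle 9 mm thick with a 14 mm ball at the tail, grooved barrel head 26 mm thick, 38 mm long. x runs level from tail to head; the point is half-way along, 11 mm over the shelf. The head's middle is 43 mm from it in +x and 14 mm over the shelf: the heavy end, easily gripped across. 30 g; its head has flats, so it does not roll.
- lid_knob (a point): Loose blue silicone lid for the jar, lying on its plug, 34 mm high: disc 62 mm across, 5 mm thick; knob above it 20 mm across, 19 mm tall; tapered plug below it 10 mm deep, 41 to 36 mm across. The point is in the knob, 25 mm over the underside, 10 mm over the disc's top. z up. Seated, the disc lies on the jar's rim, this point 50 mm over the jar's point. 50 g.
- round_tub: White round tub, the jar's place: 84 mm across, 22 mm high, wall and floor 3 mm. The point is the centre of its underside, 4 mm over the shelf (inner floor 7 mm). The three tubs are fixed in the grey drawer, in a row along its middle, 96 mm apart, in any order. Drawer: 328 mm (tubs' x) by 166 mm outside, 40 mm high, 4 mm walls; 50 mm high front panel at its -x end.
- square_tub: White square tub in the drawer, the square canister's place: 84 x 84 mm, 22 mm high, wall and floor 3 mm (78 mm inside); x and y along its sides. The point is the centre of its underside, 4 mm over the shelf (inner floor 7 mm).
- long_tub: White long tub in the drawer, the dipper's place: 84 mm (own x) by 154 mm (own y, across the drawer), 22 mm high, wall and floor 3 mm (78 x 148 mm inside). The point is the centre of its underside, 4 mm over the shelf (inner floor 7 mm). Once the jar with its lid (101 mm over the shelf) and the canister (87 mm) stand in the tubs beside it, a wide hand has little room here.
- tall_jar_mid (a point): Look-alike, to be left alone: frosted jar closed with its own frosted lid with a small knob, 66 mm across, 94 mm high. The point is half-way up.
- round_canister_mid (a point): Look-alike, to be left alone: round stainless steel canister with a flat steel lid, 58 mm across, 82 mm high. The point is half-way up.
- spoon_mid (a point): Look-alike, to be left alone: small wooden spoon lying on the shelf, 133 mm long, a shallow round bowl 48 mm across at its +x end, 13 mm high. The point is half-way along, 7 mm over the shelf.
Mind the look-alikes: they are no part of the job. Leave any red look-alike of the part that bears canister_mid alone. Leave any purple look-alike of the part that bears dipper_mid alone.

How it is judged:
By the outcome, as a careful person would: the job done as asked, in the order asked, and still so for the second after the job is handed in, with the robot touching nothing.
It also fails if it takes over 112 s, if anything falls off the work surface, if the arm or the gripper's body presses on something with over 40 N, if the wrist force passes 120 N, or if a joint passes its speed limit or range.

## Working session

There is one attempt and no reset: what is moved stays moved. The work goes in short steps, Python scripts to look and compute and a tool call to move; the robot and the scene stay as the last step left them, time stands still between calls to the robot, and variables do not carry over. Pictures are saved under pics/ and viewed, and the job is handed in when it is done.

Besides the shell and the picture viewer there is one more tool, called after ">>>" as name(argument=value, ...) on one line, values as JSON. carry_out: Moves the arm, as the interface text tells. Its arguments: {"type":"object","properties":{"commands":{"type":"array"},"grip":{"type":"number"}},"required":["commands"]}

```bash
ls; mkdir -p pics
python3 - <<'E'
from station import *
import cv2
s=sense();print(s)
for n in("scene","top","wrist"):
    c=calibration(n);print(n,c)
    cv2.imwrite(f"pics/{n}0.png",capture(n)[:,:,::-1])
E
```

```text
pics
{'time_s': 0.0, 'joints': array([-5.48547171e+01,  2.20920602e+01,  3.80193811e-01, -2.79893394e-02,
       -6.84101023e+01, -1.48160861e+01]), 'joint_velocities': array([-0.03515663,  0.01738385, -0.01987182,  0.04377186, -0.07203625,
        0.0109074 ]), 'effort': array([-3.76035150e-04, -3.90666389e+01,  1.87402242e+01,  4.21982780e+00,
        1.10003792e-02, -1.86348698e-04]), 'tcp_pos': array([ 0.21693896, -0.5855115 ,  0.22145132]), 'ee_rot': array([[-9.37774577e-01, -3.47243594e-01, -8.53973462e-04],
       [-3.47244628e-01,  9.37772446e-01,  2.00211876e-03],
       [ 1.05609868e-04,  2.17407377e-03, -9.99997631e-01]]), 'wrist_force': array([ 1.19490055, -0.30950599,  0.88252835]), 'moment': array([-0.02127698, -0.00441803, -0.01794441]), 'gripper_width': 1.0013194025190983}
scene {'fx': 420.0105838640564, 'fy': 420.0105838640564, 'cx': 324.25107242187545, 'cy': 201.88037724869454, 'rvec': array([ 2.21602648,  1.1676086 , -0.42822916]), 'tvec': array([-0.25261985, -0.25432017,  1.49514892])}
top {'fx': 393.95850725174796, 'fy': 393.95850725174796, 'cx': 323.16697936830843, 'cy': 203.78838015563298, 'rvec': array([ 2.13203096, -2.19026067,  0.09362201]), 'tvec': array([0.02493744, 0.48632879, 0.91067558])}
wrist {'fx': 334.0538200413864, 'fy': 334.0538200413864, 'cx': 318.6277018971093, 'cy': 203.90420982193166, 'rvec': array([-1.69466777, -2.4375112 , -0.33579029]), 'tvec': array([ 0.62194722, -0.03244305,  0.39092141])}
```

View pics/scene0.png

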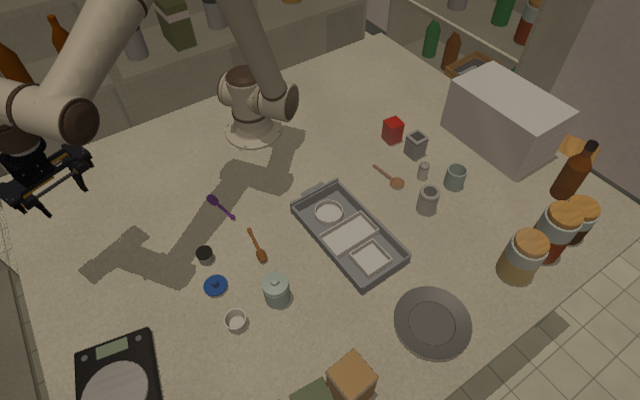

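View pics/top0.png

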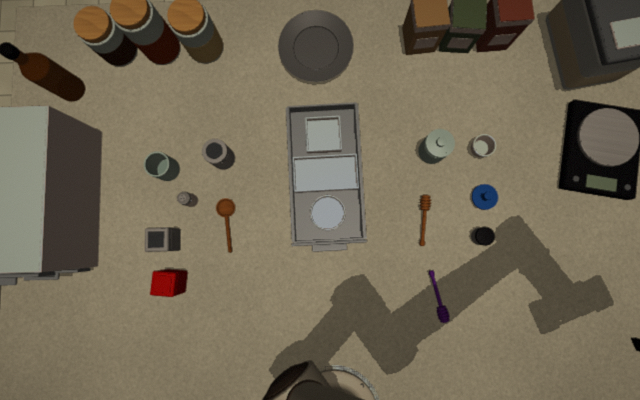

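View pics/wrist0.png

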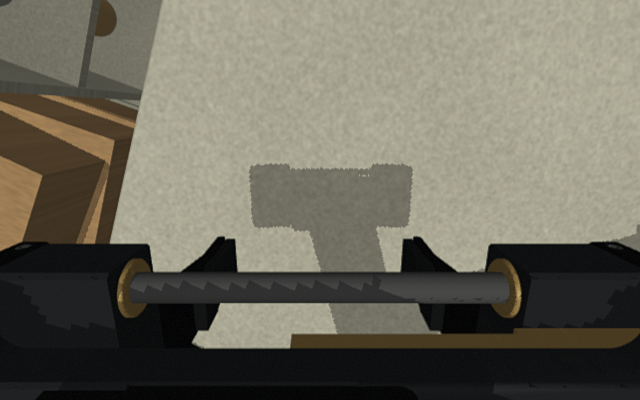

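```bash
cat > h.py <<'E'
from station import *
import cv2,numpy as np
def PM(c):
    R=cv2.Rodrigues(np.array(c['rvec']))[0];K=np.array([[c['fx'],0,c['cx']],[0,c['fy'],c['cy']],[0,0,1.]]);return K,R,np.array(c['tvec'])
def ray(c,uv):
    K,R,t=PM(c);d=R.T@np.linalg.inv(K)@np.array([uv[0],uv[1],1.]);return -R.T@t,d
def onz(c,uv,z):
    o,d=ray(c,uv);return o+d*(z-o[2])/d[2]
def tri(obs):
    A=np.zeros((3,3));b=np.zeros(3);L=[]
    for c,uv in obs:
        o,d=ray(c,uv);d/=np.linalg.norm(d);M=np.eye(3)-np.outer(d,d);A+=M;b+=M@o;L.append((o,M))
    p=np.linalg.solve(A,b);return p,[round(1000*float(np.linalg.norm(M@(p-o))),1) for o,M in L]
def proj(c,p):
    K,R,t=PM(c);q=K@(R@np.array(p)+t);return q[:2]/q[2]
def crop(img,x,y,w,h,s,name):
    cv2.imwrite('pics/'+name,cv2.resize(img[y:y+h,x:x+w],None,fx=s,fy=s,interpolation=cv2.INTER_CUBIC))
E
python3 - <<'E'
from h import *
t=cv2.imread('pics/top0.png');s=cv2.imread('pics/scene0.png')
crop(t,130,130,130,100,6,'t_left.png')
crop(t,130,185,130,100,6,'t_left2.png')
crop(t,270,90,110,100,6,'t_dr.png')
crop(t,270,160,110,100,6,'t_dr2.png')
crop(t,400,120,130,100,6,'t_r.png')
crop(t,400,160,130,100,6,'t_r2.png')
crop(s,365,105,130,100,6,'s_left.png')
crop(s,285,170,130,120,5,'s_dr.png')
crop(s,190,220,130,100,6,'s_r.png')
E
```

```text
(no output)
```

View pics/t_left.png

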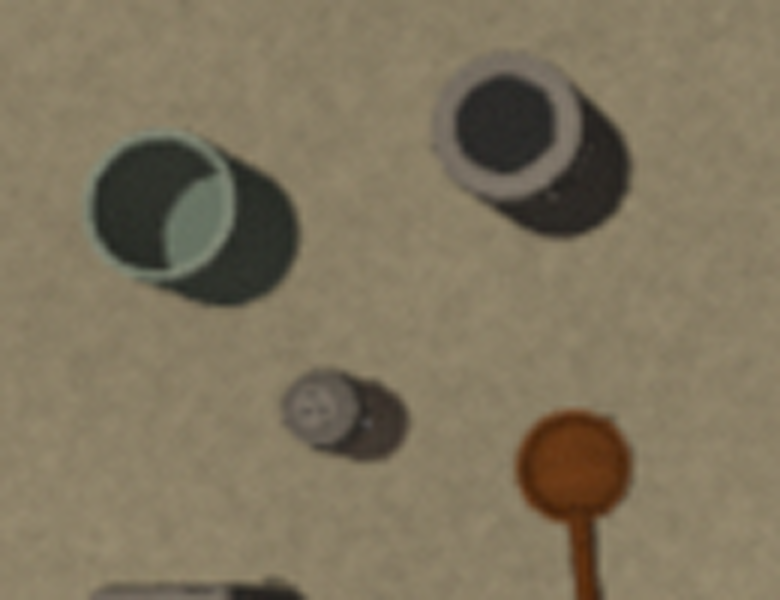

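View pics/t_left2.png

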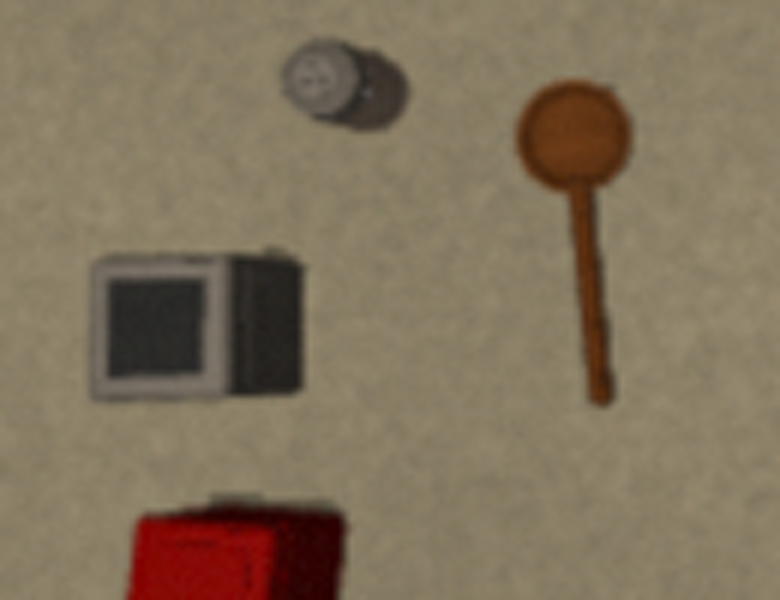

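View pics/t_dr.png

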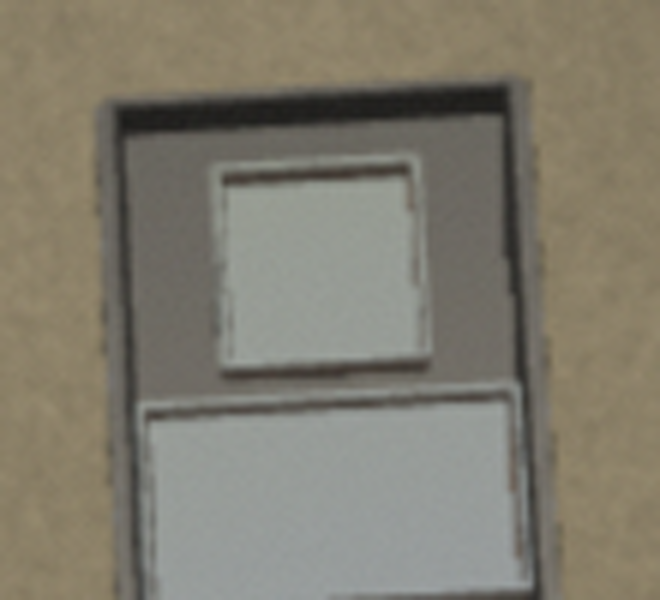

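View pics/t_dr2.png

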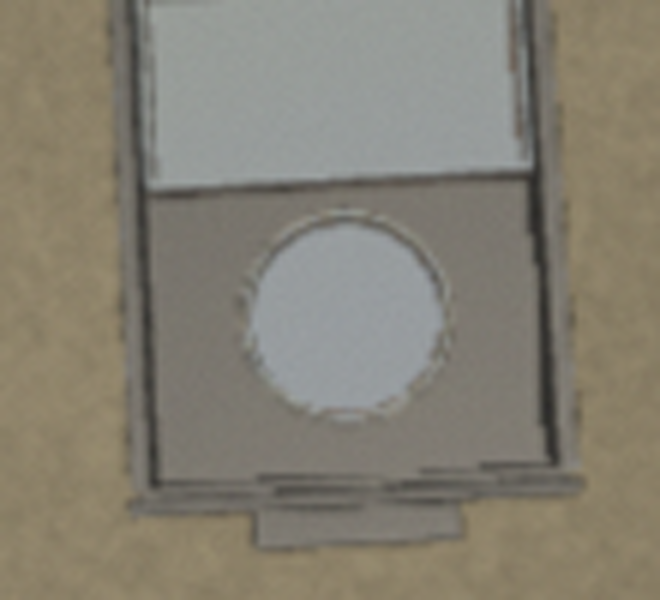

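View pics/t_r.png

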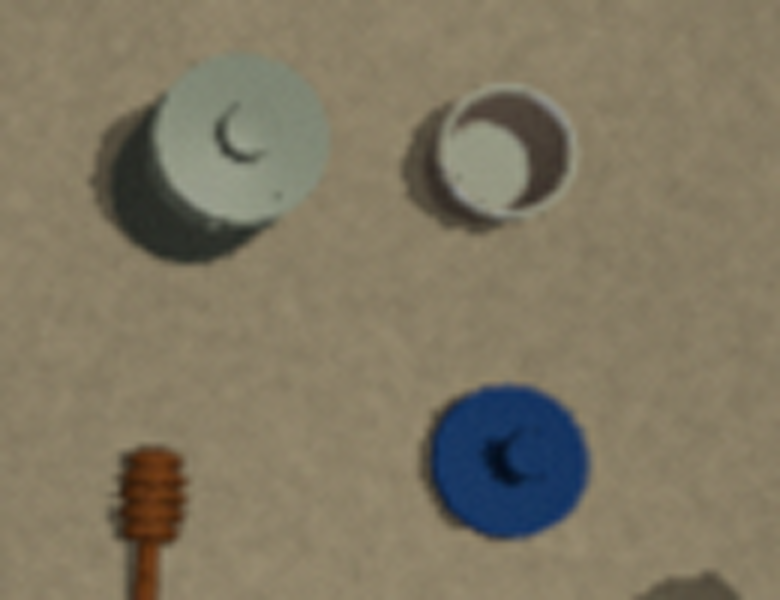

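View pics/t_r2.png

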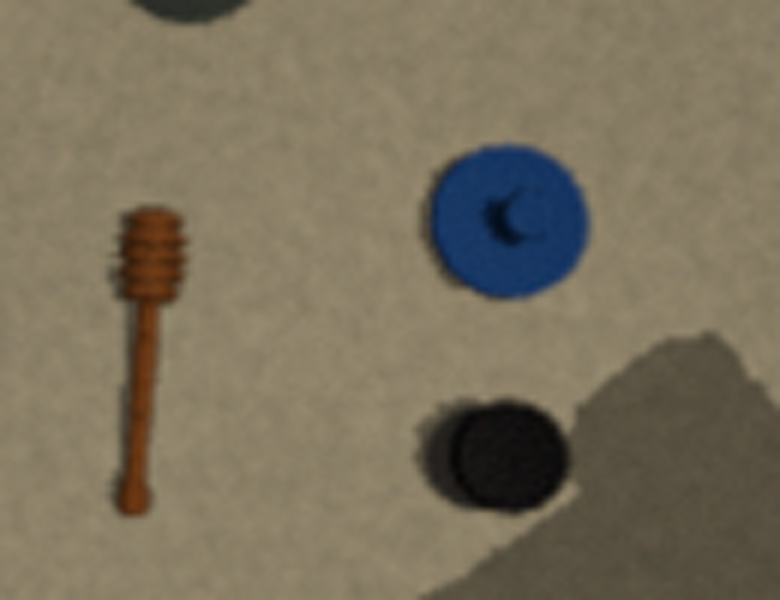

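View pics/s_left.png

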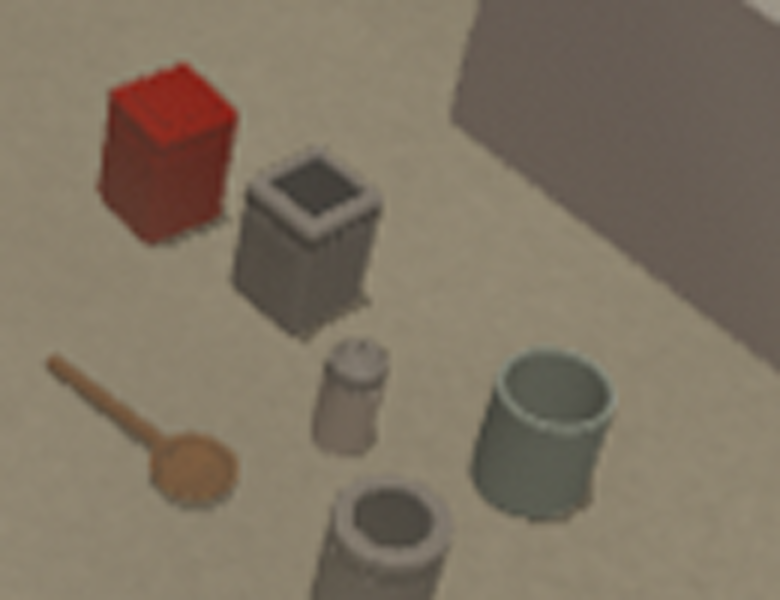

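View pics/s_dr.png

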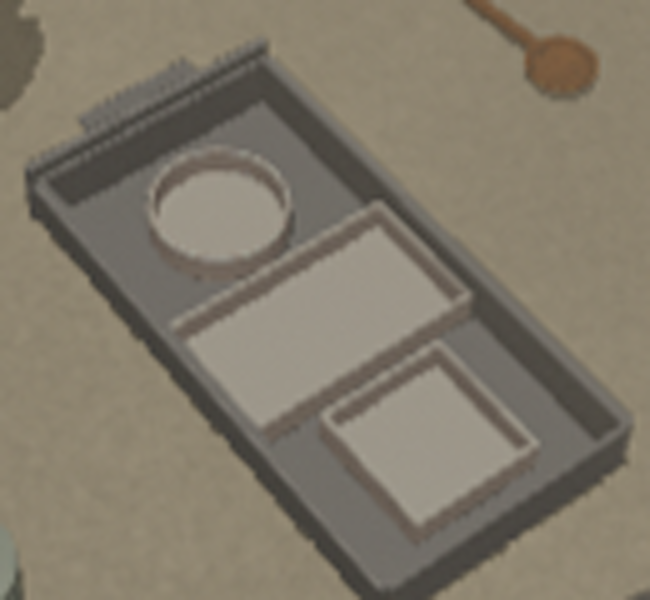

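View pics/s_r.png

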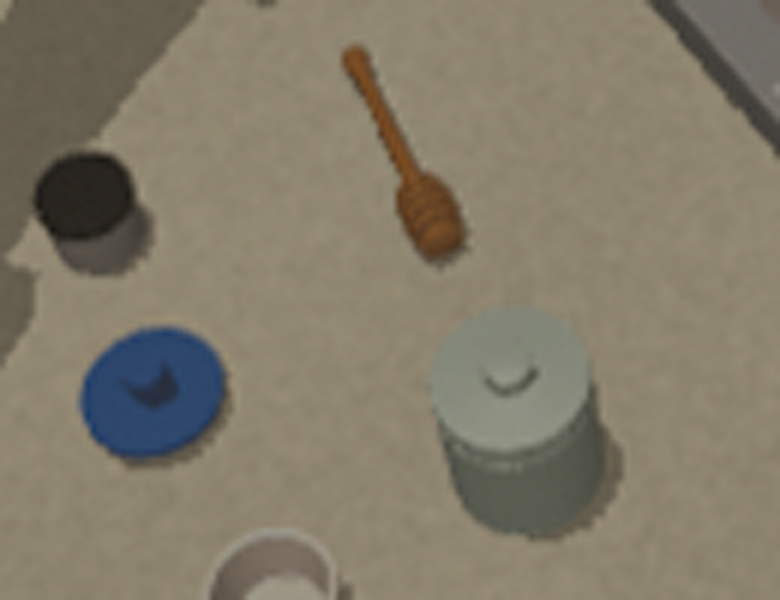

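Run:
```python
from h import *
np.set_printoptions(precision=4,suppress=True)
T=calibration('top');S=calibration('scene')
def tp(x0,y0,c,s=6): return (x0+(c[0]+.5)/s-.5,y0+(c[1]+.5)/s-.5)
def both(n,a,b,z):
    p,r=tri([(T,a),(S,b)]);print(n,p,r,'top@z',onz(T,a,z)[:2],'scene@z',onz(S,b,z)[:2])
both('jar rim',tp(130,130,(161,206)),tp(365,105,(554,389)),.07)
both('can top',tp(130,185,(161,327)),tp(365,105,(315,195)),.08)
both('lid disc',tp(400,120,(510,460)),tp(190,220,(153,393)),.015)
both('dip head',tp(400,160,(152,255)),tp(190,220,(430,215)),.014)
both('dip tail',tp(400,160,(134,498)),tp(190,220,(354,58)),.007)
both('sq tub',tp(270,90,(320.5,262.5)),tp(285,170,(429,434),5),.026)
both('rd tub',tp(270,160,(345,315)),tp(285,170,(220,206),5),.026)
both('long',tp(270,90,(336,497)),tp(285,170,(322,320),5),.026)
both('can2 rnd',tp(130,130,(507,126)),tp(365,105,(390,518)),.082)
for a,b in(((92,258),(230,257)),((93,399),(230,396)),((92,258),(93,399)),((230,257),(230,396))):
    d=onz(T,tp(130,185,b),.08)-onz(T,tp(130,185,a),.08);print('can side',np.degrees(np.arctan2(d[1],d[0])),np.linalg.norm(d))
for a,b in(((212,165),(418,155)),((222,370),(430,360)),((212,165),(222,370)),((418,155),(430,360)),((138,405),(518,382)),((152,610),(535,592)),((100,102),(520,80)),):
    d=onz(T,tp(270,90,b),.026)-onz(T,tp(270,90,a),.026);print('tub side',np.degrees(np.arctan2(d[1],d[0])),np.linalg.norm(d))
```

```text
jar rim [0.5855 0.3933 0.0684] [0.2, 0.2] top@z [0.5851 0.3924] scene@z [0.5864 0.3921]
can top [0.4126 0.388  0.0738] [0.2, 0.2] top@z [0.4124 0.385 ] scene@z [0.4173 0.3826]
lid disc [ 0.4952 -0.3744  0.0144] [0.2, 0.2] top@z [ 0.4952 -0.374 ] scene@z [ 0.4954 -0.3745]
dip head [ 0.4849 -0.2317  0.0157] [0.5, 0.5] top@z [ 0.4853 -0.2316] scene@z [ 0.4835 -0.2318]
dip tail [ 0.3887 -0.2193  0.0176] [0.8, 0.8] top@z [ 0.3891 -0.2211] scene@z [ 0.3805 -0.2177]
sq tub [0.6589 0.0078 0.0226] [0.0, 0.0] top@z [0.6579 0.0078] scene@z [0.6604 0.0062]
rd tub [0.467  0.0032 0.0239] [0.1, 0.1] top@z [0.4667 0.0031] scene@z [0.4684 0.0023]
long [0.5637 0.005  0.0197] [1.1, 1.1] top@z [0.562  0.0041] scene@z [0.5677 0.0032]
can2 rnd [0.6093 0.2556 0.0823] [0.0, 0.0] top@z [0.6094 0.2556] scene@z [0.6092 0.2558]
can side -91.12291507556776 0.05183425622071735
can side -90.23921257671563 0.05112427797923697
can side -178.4216018717454 0.05231669870677043
can side -179.17604225311584 0.051499807026031685
tub side -88.96125085124899 0.08346931883116032
tub side -88.92477113613229 0.0835104730800377
tub side -178.50580487418708 0.08473845739365933
tub side -178.47768751031595 0.08468562589456775
tub side -88.19175702990123 0.1524729615068954
tub side -88.91479539836875 0.15215977125770266
tub side -88.75662798371275 0.17074177617487446
```

```bash
cat > plan.py <<'E'
from h import *
from scipy.spatial.transform import Rotation as Ro
import sys
def plan(x,y,z,yaw,vmax=60,wmax=.18,n=None):
    """tool-down target, yaw=direction of tool y; prints rows"""
    s=sense();p=s['tcp_pos'].copy();R=s['ee_rot'].copy()
    a=np.radians(yaw);yy=np.array([np.cos(a),np.sin(a),0]);zz=np.array([0,0,-1.]);Rt=np.c_[np.cross(yy,zz),yy,zz]
    pt=np.array([x,y,z]);d=(pt-p)*1000;rv=Ro.from_matrix(R.T@Rt).as_rotvec()
    k=n or int(max(1,np.ceil(np.abs(np.linalg.norm(d))/vmax),np.ceil(np.linalg.norm(rv)/wmax)))
    rows=[]
    for i in range(k):
        tgt=p+(pt-p)/(k-i)
        rr=Ro.from_matrix(R.T@Rt).as_rotvec()/(k-i)
        rows.append(list(np.round(R.T@(tgt-p)*1000,1))+list(np.round(rr,3)))
        p=tgt;R=R@Ro.from_rotvec(rr).as_matrix()
    yw=np.degrees(np.arctan2(s['ee_rot'][1,1],s['ee_rot'][0,1]))
    print('t',round(s['time_s'],2),'p',np.round(s['tcp_pos'],4),'yaw',round(yw,1),'tilt',np.round(s['ee_rot'][:2,2],3),'w',round(s['gripper_width']*87,1),'F',np.round(s['wrist_force'],1),'j6',round(s['joints'][5]))
    for r in rows: print(','.join(f'{v:g}' for v in r))
if __name__=='__main__':
    a=[float(v) for v in sys.argv[1:]];plan(*a[:4],**({'n':int(a[4])} if len(a)>4 else {}))
E
python3 plan.py .485 -.2315 .15 83.8
```

```text
t 0.15 p [ 0.217  -0.5857  0.2217] yaw 110.3 tilt [-0.001  0.001] w 87.1 F [-0.4 -0.3 -0. ] j6 -15
-46.8,29.9,9,0,-0,0.058
-45,32.5,9,0,-0,0.058
-43,35.1,9,0,-0,0.058
-40.9,37.5,9,0,-0,0.058
-38.7,39.8,9,0,-0,0.058
-36.3,42,9,0,-0,0.058
-33.8,44,9,0,-0,0.058
-31.2,45.9,9,0,-0,0.058
```

Candidates in the top picture:
- **Jar:** the open green frosted jar (157,165), not the lidded one (437,146) or the white cup (484,147).
- **Canister:** the square steel one (157,239), not the round steel one (215,152), the red box (168,283) or the shaker (185,198).
- **Dipper:** the brown grooved one (425,220), not the purple one (438,297) or the spoon (227,222).
- **Lid:** blue (485,197), not the black cap (484,236).

The close crops confirm the open jar, the square steel lid, the grooved barrel head and the blue disc with knob. In the drawer, the round tub is at the front (327,212), the long tub in the middle and the square tub at the far end (323,133). I'll place the dipper first, while there is room for the hand.

>>> carry_out(commands=[-47,30,9,0,0,0.058,-45,32,9,0,0,0.058,-43,35,9,0,0,0.058,-41,37,9,0,0,0.058,-39,40,9,0,0,0.058], grip=60)

```text
time_s: 0.78
tcp_pos: [0.3887, -0.3626, 0.1741]
ee_rot: [[-0.999, -0.047, -0.001], [-0.047, 0.999, 0.002], [0.001, 0.002, -1.0]]
wrist_force: [0.5, 0.3, -0.5]
gripper_width: 0.695
```

```bash
python3 plan.py .485 -.2315 .12 83.8
```

```text
t 0.78 p [ 0.3887 -0.3626  0.1741] yaw 92.7 tilt [-0.001  0.002] w 60.5 F [ 0.5  0.3 -0.5] j6 -62
-34.1,42.1,18.1,0.001,-0,0.052
-31.9,43.8,18,0.001,-0,0.052
-29.6,45.4,18,0.001,-0,0.052
```

>>> carry_out(commands=[-34,42,18,0,0,0.052,-32,44,18,0,0,0.052,-30,45,18,0,0,0.052,0,0,0,0,0,0])

```text
time_s: 1.27
tcp_pos: [0.4897, -0.2246, 0.1178]
ee_rot: [[-0.994, 0.109, -0.002], [0.109, 0.994, 0.001], [0.002, 0.001, -1.0]]
wrist_force: [0.5, -0.1, -0.0]
gripper_width: 0.69
```

```bash
cat > look.py <<'E'
from h import *
import sys
n=sys.argv[1];out=sys.argv[2]
c=calibration(n);im=capture(n)
import pickle;pickle.dump(c,open(f'pics/{out}.cal','wb'))
cv2.imwrite(f'pics/{out}.png',im[:,:,::-1])
if len(sys.argv)>3:
    x,y,w,h,s=map(int,sys.argv[3:8]);crop(im[:,:,::-1],x,y,w,h,s,out+'c.png')
E
python3 look.py wrist w1; python3 plan.py .485 -.2315 .05 83.8 1
python3 - <<'E'
from h import *
c=calibration('wrist');print(proj(c,[.485,-.2315,.014]),proj(c,[.389,-.221,.007]))
E
```

```text
t 1.32 p [ 0.4892 -0.2258  0.1185] yaw 83.7 tilt [-0.001  0.001] w 60.1 F [ 0.5 -0.3 -0.1] j6 -89
3.5,-6.2,68.5,0.001,-0.001,-0.002
[308.64962138 199.38656945] [307.85526994  75.74045821]
```

View pics/w1.png

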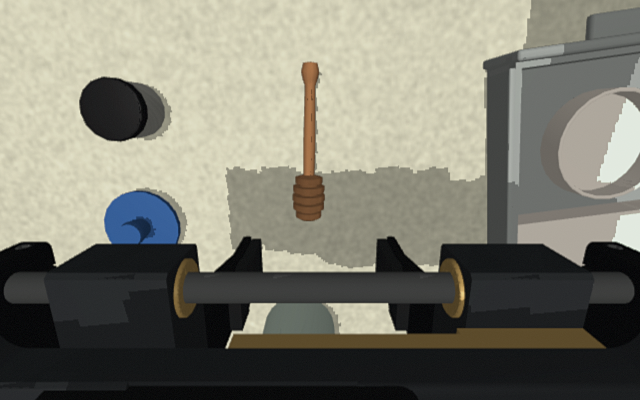

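```bash
python3 -c "
from h import *
print(np.round(sense()['joints'],1))"; python3 plan.py .485 -.2315 .005 83.8 3
```

```text
[ -7.6  19.6 -19.8  -0.1 -50.6 -88.7]
t 1.32 p [ 0.4892 -0.2258  0.1185] yaw 83.7 tilt [-0.001  0.001] w 60.1 F [ 0.5 -0.3 -0.1] j6 -89
1.1,-2.1,37.8,0,-0,-0.001
1.2,-2.1,37.8,0,-0,-0.001
1.2,-2,37.8,0,-0,-0.001
```

>>> carry_out(commands=[1,-2,38,0,0,0,1,-2,38,0,0,0,1,-2,30,0,0,0,0,0,0,0,0,0])

```text
time_s: 1.82
tcp_pos: [0.4854, -0.2351, 0.0125]
ee_rot: [[-0.994, 0.113, 0.004], [0.113, 0.994, -0.001], [-0.004, -0.0, -1.0]]
wrist_force: [-0.3, -0.0, -0.0]
gripper_width: 0.691
```

```bash
python3 plan.py .485 -.2315 .005 83.8 1
```

```text
t 1.82 p [ 0.4854 -0.2351  0.0125] yaw 83.5 tilt [ 0.004 -0.001] w 60.1 F [-0.3 -0.  -0. ] j6 -88
0.8,3.5,7.5,-0,0.004,-0.005
```

>>> carry_out(commands=[1,3,7,0,0,0,0,0,0,0,0,0])

```text
time_s: 2.08
tcp_pos: [0.4859, -0.2331, 0.0074]
ee_rot: [[-0.993, 0.114, 0.008], [0.114, 0.993, -0.002], [-0.008, -0.001, -1.0]]
wrist_force: [0.6, 1.0, 0.9]
gripper_width: 0.69
```

>>> carry_out(commands=[0,0,0,0,0,0,0,0,0,0,0,0,0,0,0,0,0,0,0,0,0,0,0,0], grip=0)

```text
time_s: 2.58
tcp_pos: [0.4877, -0.2334, 0.01]
ee_rot: [[-0.993, 0.114, 0.013], [0.114, 0.994, -0.003], [-0.013, -0.001, -1.0]]
wrist_force: [-0.4, 0.3, -0.4]
gripper_width: 0.32
```

```bash
python3 plan.py .485 -.2315 .12 83.5 2; python3 look.py wrist w2
```

```text
t 2.58 p [ 0.4877 -0.2334  0.01  ] yaw 83.5 tilt [ 0.013 -0.003] w 27.9 F [-0.4  0.3 -0.4] j6 -88
0.7,0.7,-55,-0.001,0.007,-0
1.1,0.7,-55,-0.001,0.007,-0
```

View pics/w2.png

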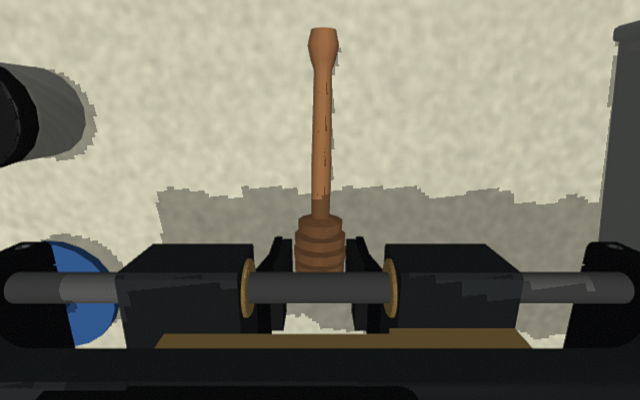

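>>> carry_out(commands=[0,0,0,0,0,0,1,1,-20,0,0.006,0,1,1,-45,0,0.006,0,0,0,-40,0,0,0])

```text
time_s: 3.12
tcp_pos: [0.4825, -0.2303, 0.1135]
ee_rot: [[-0.993, 0.114, -0.01], [0.114, 0.993, 0.001], [0.01, -0.0, -1.0]]
wrist_force: [0.5, 0.2, -0.2]
gripper_width: 0.295
```

```bash
python3 plan.py .565 .048 .15 181.3
```

```text
t 3.12 p [ 0.4825 -0.2303  0.1135] yaw 83.4 tilt [-0.01   0.001] w 25.6 F [ 0.5  0.2 -0.2] j6 -88
-5,28.6,-3.7,0.001,-0.001,-0.171
-9.8,27.3,-3.7,0.001,-0.001,-0.171
-14.3,25.3,-3.7,0.001,-0.001,-0.171
-18.4,22.5,-3.7,0.001,-0.001,-0.171
-21.9,19,-3.7,0.001,-0.001,-0.171
-24.8,15,-3.7,0.001,-0.001,-0.171
-27,10.6,-3.7,0.001,-0.001,-0.171
-28.4,5.8,-3.7,0.001,-0.001,-0.171
-29,0.9,-3.7,0.001,-0.001,-0.171
-28.7,-4.1,-3.7,0.001,-0.001,-0.171
```

>>> carry_out(commands=[-5,29,-4,0,0,-0.171,-10,27,-4,0,0,-0.171,-14,25,-4,0,0,-0.171,-18,22,-4,0,0,-0.171,-22,19,-4,0,0,-0.171])

```text
time_s: 3.75
tcp_pos: [0.5241, -0.0894, 0.1371]
ee_rot: [[-0.722, -0.692, -0.003], [-0.692, 0.722, 0.0], [0.002, 0.002, -1.0]]
wrist_force: [-0.4, -0.4, 0.8]
gripper_width: 0.292
```

```bash
python3 plan.py .562 .048 .14 181.3
```

```text
t 3.75 p [ 0.5241 -0.0894  0.1371] yaw 133.8 tilt [-0.003  0.   ] w 25.4 F [-0.4 -0.4  0.8] j6 -54
-24.5,14.6,-0.6,0.001,-0,-0.166
-26.6,10.4,-0.6,0.001,-0,-0.166
-27.9,5.8,-0.6,0.001,-0,-0.166
-28.5,1.1,-0.6,0.001,-0,-0.166
-28.3,-3.6,-0.6,0.001,-0,-0.166
```

>>> carry_out(commands=[-25,15,0,0,0,-0.166,-27,10,0,0,0,-0.166,-28,6,0,0,0,-0.166,-28,1,0,0,0,-0.166,-28,-4,0,0,0,-0.166])

```text
time_s: 4.38
tcp_pos: [0.5612, 0.0534, 0.1364]
ee_rot: [[0.052, -0.999, -0.005], [-0.999, -0.052, 0.0], [-0.001, 0.005, -1.0]]
wrist_force: [0.7, -0.1, -0.7]
gripper_width: 0.294
```

```bash
python3 plan.py .562 .048 .05 181.3 3; python3 look.py wrist w3; python3 look.py top t3 270 90 110 150 5
```

```text
t 4.38 p [0.5612 0.0534 0.1364] yaw -177.0 tilt [-0.005  0.   ] w 25.6 F [ 0.7 -0.1 -0.7] j6 -19
1.8,-0.3,28.8,0.002,0,0.01
1.8,-0.3,28.8,0.002,0,0.01
1.8,-0.2,28.8,0.002,0,0.01
```

View pics/w3.png

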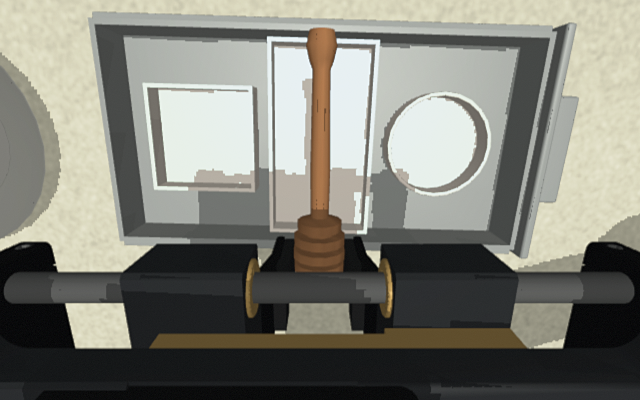

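View pics/t3.png

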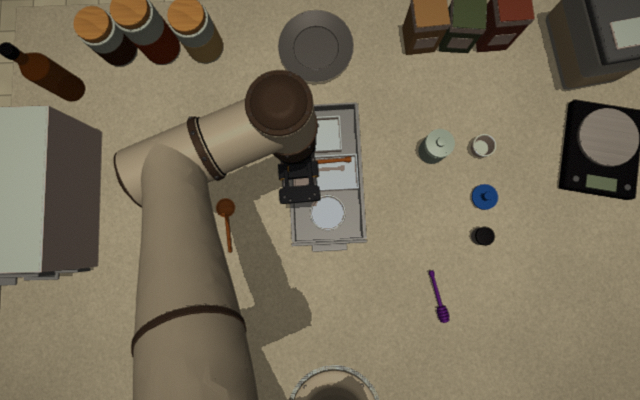

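```bash
python3 - <<'E'
from h import *;import pickle
c=pickle.load(open('pics/w3.cal','rb'))
P=[onz(c,u,.026) for u in((267,38),(380,41),(366,233),(271,231))];print(np.round(P,4),np.mean(P,0))
Q=[onz(c,u,.026) for u in((143,84),(257,87),(254,190),(155,187))];print(np.round(Q,4),np.mean(Q,0))
print(onz(c,(438,143),.026))
E
python3 plan.py .562 .046 .045 181.3 2
```

```text
[[ 0.6052 -0.068   0.026 ]
 [ 0.5209 -0.0705  0.026 ]
 [ 0.5175  0.0822  0.026 ]
 [ 0.6     0.0846  0.026 ]] [0.56092335 0.00707018 0.026     ]
[[ 0.7    -0.0306  0.026 ]
 [ 0.6125 -0.0331  0.026 ]
 [ 0.6148  0.0488  0.026 ]
 [ 0.6972  0.0505  0.026 ]] [0.65614375 0.00890641 0.026     ]
[0.46638589 0.00203514 0.026     ]
t 4.47 p [0.562  0.0546 0.1363] yaw -177.1 tilt [-0.004  0.001] w 25.5 F [-0.5  0.   0.1] j6 -19
4.3,0,45.7,0.002,0,0.014
4.3,0.1,45.7,0.002,0,0.014
```

>>> carry_out(commands=[3,0,45,0,0,0.014,3,0,45,0,0,0.014,0,0,15,0,0,0,0,0,0,0,0,0])

```text
time_s: 4.97
tcp_pos: [0.5626, 0.0479, 0.0302]
ee_rot: [[0.017, -1.0, -0.002], [-1.0, -0.017, 0.001], [-0.001, 0.001, -1.0]]
wrist_force: [-0.0, -0.3, -0.1]
gripper_width: 0.294
```

```bash
python3 plan.py .562 .047 .0135 181.3 1
```

```text
t 4.97 p [0.5626 0.0479 0.0302] yaw -179.0 tilt [-0.002  0.001] w 25.6 F [-0.  -0.3 -0.1] j6 -20
1,0.6,16.7,0.001,0.001,-0.006
```

>>> carry_out(commands=[0,0,8,0,0,0,0,0,6,0,0,0,0,0,0,0,0,0])

```text
time_s: 5.35
tcp_pos: [0.565, 0.0485, 0.0188]
ee_rot: [[0.016, -1.0, 0.005], [-1.0, -0.016, 0.003], [-0.003, -0.005, -1.0]]
wrist_force: [0.4, 0.5, -0.2]
gripper_width: 0.294
```

```bash
python3 plan.py .562 .047 .0155 181.3 1; python3 look.py scene s3 330 190 80 60 10
```

```text
t 5.35 p [0.565  0.0485 0.0188] yaw -179.1 tilt [0.005 0.003] w 25.6 F [ 0.4  0.5 -0.2] j6 -20
1.4,3.1,3.3,-0.005,0.003,-0.006
```

View pics/s3c.png

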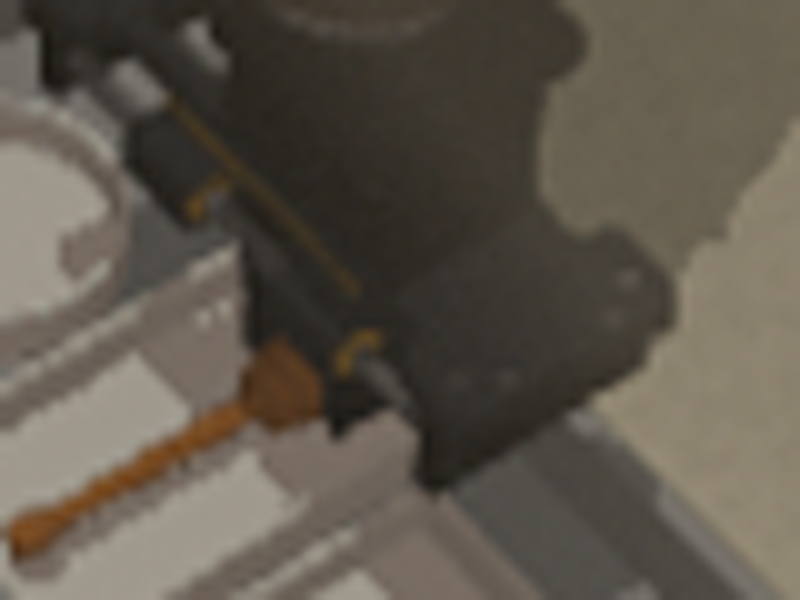

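>>> carry_out(commands=[0,3,4,-0.005,0.003,0,0,0,1,0,0,0])

```text
time_s: 5.65
tcp_pos: [0.5643, 0.0487, 0.0171]
ee_rot: [[0.018, -1.0, 0.005], [-1.0, -0.018, -0.0], [0.0, -0.005, -1.0]]
wrist_force: [-1.7, -0.3, 3.7]
gripper_width: 0.291
```

>>> carry_out(commands=[0,0,0,0,0,0,0,0,0,0,0,0,0,0,-20,0,0,0,0,0,-60,0,0,0,0,0,-50,0,0,0], grip=38)

```text
time_s: 6.28
tcp_pos: [0.5608, 0.0481, 0.1454]
ee_rot: [[0.018, -1.0, -0.006], [-1.0, -0.018, -0.004], [0.003, 0.006, -1.0]]
wrist_force: [1.0, 0.1, 1.4]
gripper_width: 0.443
```

```bash
python3 plan.py .42 .20 .2 271 ; python3 look.py wrist w4
```

```text
t 6.28 p [0.5608 0.0481 0.1454] yaw -179.0 tilt [-0.006 -0.004] w 38.5 F [1.  0.1 1.4] j6 -20
-17.1,15.4,-6,0.001,0,-0.174
-19.5,12.2,-6.1,0.001,0,-0.174
-21.4,8.6,-6.1,0.001,0,-0.174
-22.5,4.7,-6.1,0.001,0,-0.174
-23,0.8,-6.1,0.001,0,-0.174
-22.8,-3.3,-6.1,0.001,0,-0.174
-21.9,-7.2,-6.1,0.001,0,-0.174
-20.3,-10.9,-6.1,0.001,0,-0.174
-18.1,-14.2,-6.1,0.001,0,-0.174
```

View pics/w4.png

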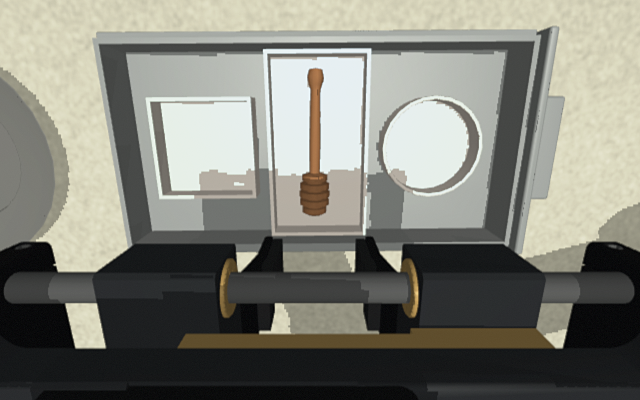

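Run:
```python
from h import *
crop(cv2.imread('pics/top0.png'),0,90,130,200,3,'tb.png');crop(cv2.imread('pics/scene0.png'),420,40,180,150,4,'sb.png')
```

```text
(no output)
```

View pics/tb.png

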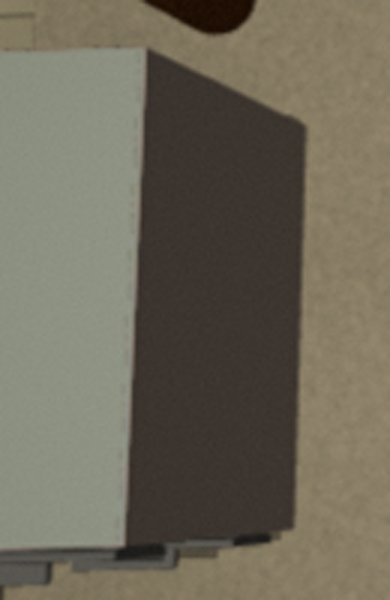

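View pics/sb.png

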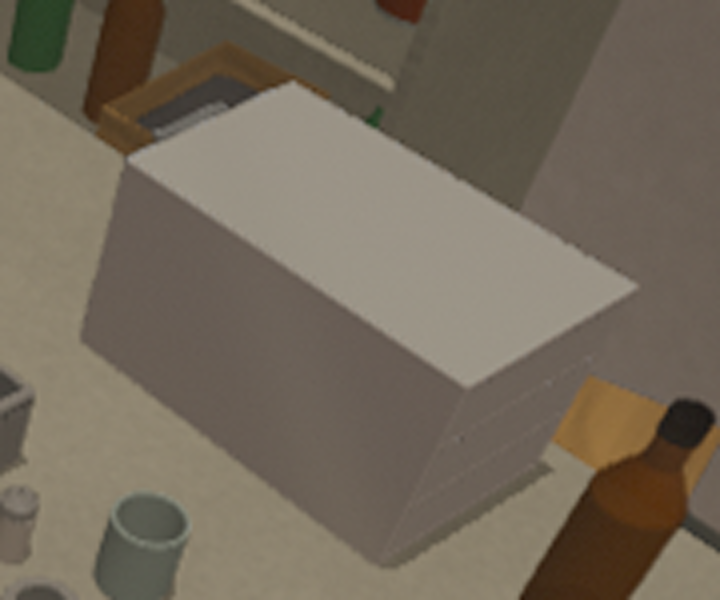

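Run:
```python
from h import *
T=calibration('top');S=calibration('scene')
for a,b in (((97.5,265.5),(440,125)),((41.5,271.5),(452,80)),((101,131),(516.5,181)),((48.5,106),(536,136))): print(tri([(T,a),(S,b)]))
```

```text
(array([ 0.35466724,  0.56591876, -0.00286601]), [1.1, 1.1])
(array([0.35328316, 0.56738679, 0.18348065]), [2.0, 2.0])
(array([ 6.90559945e-01,  5.68662819e-01, -4.47686567e-04]), [3.1, 3.1])
(array([0.68557145, 0.56308483, 0.18892705]), [0.4, 0.4])
```

>>> carry_out(commands=[-17,15,-6,0,0,-0.174,-20,12,-6,0,0,-0.174,-21,9,-6,0,0,-0.174,-22,5,-6,0,0,-0.174,-23,1,-6,0,0,-0.174], grip=87)

```text
time_s: 6.95
tcp_pos: [0.4842, 0.1331, 0.1829]
ee_rot: [[0.792, -0.61, 0.01], [-0.61, -0.792, 0.001], [0.008, -0.007, -1.0]]
wrist_force: [-0.0, 0.6, -0.7]
gripper_width: 0.917
```

```bash
python3 plan.py .414 .386 .20 270.5
```

```text
t 6.95 p [0.4842 0.1331 0.1829] yaw -127.6 tilt [0.01  0.001] w 79.8 F [-0.   0.6 -0.7] j6 18
-42,-31.5,-3.5,-0.001,-0.002,-0.133
-37.4,-36.8,-3.5,-0.001,-0.002,-0.133
-32.2,-41.4,-3.4,-0.001,-0.002,-0.133
-26.4,-45.3,-3.4,-0.001,-0.002,-0.133
-20.2,-48.4,-3.4,-0.001,-0.002,-0.133
```

>>> carry_out(commands=[-42,-31,-4,0,0,-0.133,-37,-37,-4,0,0,-0.133,-32,-41,-4,0,0,-0.133,-26,-45,-4,0,0,-0.133,-20,-44,-3,0,0,-0.133])

```text
time_s: 7.58
tcp_pos: [0.4088, 0.3852, 0.201]
ee_rot: [[1.0, 0.028, 0.01], [0.028, -1.0, 0.001], [0.01, -0.001, -1.0]]
wrist_force: [0.6, 0.3, 0.7]
gripper_width: 0.998
```

```bash
python3 plan.py .414 .386 .13 270.5; python3 look.py scene s5; python3 look.py wrist w5
```

```text
t 7.58 p [0.4088 0.3852 0.201 ] yaw -88.4 tilt [0.01  0.001] w 86.9 F [0.6 0.3 0.7] j6 31
2.2,-0.3,35.5,-0.001,-0.005,0.01
2.4,-0.3,35.5,-0.001,-0.005,0.01
```

View pics/s5.png

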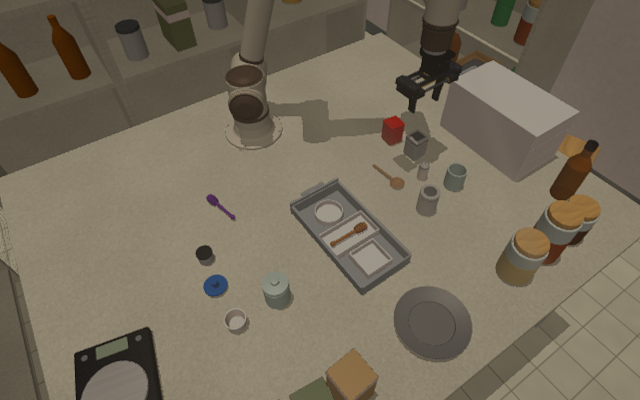

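View pics/w5.png

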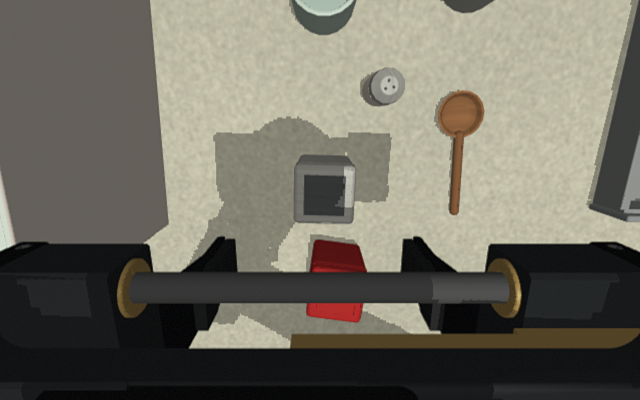

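Run:
```python
from h import *;import pickle
c=pickle.load(open('pics/w5.cal','rb'))
crop(cv2.imread('pics/w5.png'),270,140,120,100,6,'w5c.png')
print(proj(c,[.4124,.385,.08]))
# red: top view crop corner TL (137,517)->, TR(272,525); scene s_left (183,63) back,(237,115),(170,150),(112,95)
T=calibration('top');S=calibration('scene')
print(tri([(T,(130+137/6,185+517/6)),(S,(365+237/6,105+115/6))]))
```

```text
[327.66521308 194.66641844]
(array([0.34197992, 0.39502436, 0.07479173]), [1.0, 1.0])
```

View pics/w5c.png

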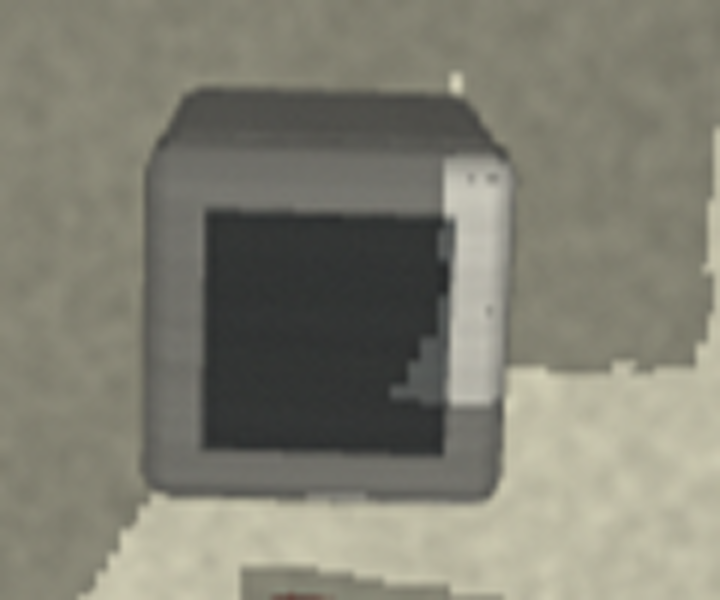

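```bash
python3 - <<'E'
from h import *;import pickle
c=pickle.load(open('pics/w5.cal','rb'))
f=lambda u,z=.08:onz(c,(270+u[0]/6,140+u[1]/6),z)
print(f((328,322)),f((326.5,333)))
P=[f(u) for u in((205,210),(455,217),(443,455),(203,450))]
for i in range(4):
    d=P[(i+1)%4]-P[i];print(np.degrees(np.arctan2(d[1],d[0])),np.linalg.norm(d))
E
python3 plan.py .413 .387 .13 270
```

```text
[0.41319739 0.38765966 0.08      ] [0.41154281 0.38780978 0.08      ]
-89.45812039711954 0.035943977795717647
-179.5345965301435 0.035745092486669405
90.94821654288495 0.035599609065558924
1.0154714158291465 0.0359987577722787
t 7.67 p [0.4085 0.3876 0.2008] yaw -88.3 tilt [0.011 0.003] w 87.4 F [ 0.2 -1.   0. ] j6 31
1.8,0.5,35.4,-0.001,-0.006,0.015
2,0.4,35.4,-0.001,-0.006,0.015
```

>>> carry_out(commands=[2,0,45,0,-0.006,0.009,2,0,45,0,-0.005,0.009,0,0,30,0,0,0,0,0,0,0,0,0])

```text
time_s: 8.18
tcp_pos: [0.4131, 0.3884, 0.0772]
ee_rot: [[1.0, 0.011, 0.0], [0.011, -1.0, 0.003], [0.0, -0.003, -1.0]]
wrist_force: [0.5, -0.5, 0.6]
gripper_width: 1.0
```

```bash
python3 plan.py .4125 .387 .036 270.7 2
```

```text
t 8.18 p [0.4131 0.3884 0.0772] yaw -89.4 tilt [0.    0.003] w 87.0 F [ 0.5 -0.5  0.6] j6 31
-0.3,0.7,20.6,-0.002,-0,-0.001
-0.3,0.7,20.6,-0.002,-0,-0.001
```

>>> carry_out(commands=[0,1,21,-0.002,0,0,0,0,19,-0.001,0,0,0,0,0,0,0,0])

```text
time_s: 8.55
tcp_pos: [0.4154, 0.3891, 0.0403]
ee_rot: [[1.0, 0.01, 0.005], [0.01, -1.0, 0.005], [0.005, -0.005, -1.0]]
wrist_force: [0.1, -0.3, -0.0]
gripper_width: 0.999
```

>>> carry_out(commands=[0,0,0,0,0,0,0,0,0,0,0,0,0,0,0,0,0,0,0,0,0,0,0,0], grip=0)

```text
time_s: 9.05
tcp_pos: [0.4169, 0.3906, 0.0446]
ee_rot: [[1.0, 0.011, 0.009], [0.01, -1.0, 0.01], [0.009, -0.01, -1.0]]
wrist_force: [1.3, -0.5, -0.2]
gripper_width: 0.628
```

```bash
python3 plan.py .4125 .387 .15 270.7 3
```

```text
t 9.05 p [0.4169 0.3906 0.0446] yaw -89.4 tilt [0.009 0.01 ] w 54.7 F [ 1.3 -0.5 -0.2] j6 31
-1.2,0.8,-35.1,-0.003,-0.003,-0.001
-1.3,0.9,-35.1,-0.003,-0.003,-0.001
-1.4,1.1,-35.1,-0.003,-0.003,-0.001
```

>>> carry_out(commands=[0,0,1,0,0,0,0,0,-10,-0.003,-0.003,0,0,0,-40,-0.003,-0.003,0,0,0,-50,0,0,0,0,0,-40,0,0,0])

```text
time_s: 9.68
tcp_pos: [0.4146, 0.3878, 0.1843]
ee_rot: [[1.0, 0.01, -0.004], [0.01, -1.0, -0.005], [-0.004, 0.004, -1.0]]
wrist_force: [0.7, -0.5, -2.7]
gripper_width: 0.62
```

```bash
python3 plan.py .660 .008 .19 271.3; python3 look.py wrist w6
```

```text
t 9.68 p [0.4146 0.3878 0.1843] yaw -89.4 tilt [-0.004 -0.005] w 53.9 F [ 0.7 -0.5 -2.7] j6 31
30.2,47.8,-0.6,0.001,0.001,-0.002
30.1,47.8,-0.6,0.001,0.001,-0.002
30.1,47.9,-0.7,0.001,0.001,-0.002
30,47.9,-0.7,0.001,0.001,-0.002
29.9,48,-0.7,0.001,0.001,-0.002
29.8,48,-0.7,0.001,0.001,-0.002
29.7,48.1,-0.7,0.001,0.001,-0.002
29.7,48.1,-0.7,0.001,0.001,-0.002
```

View pics/w6.png

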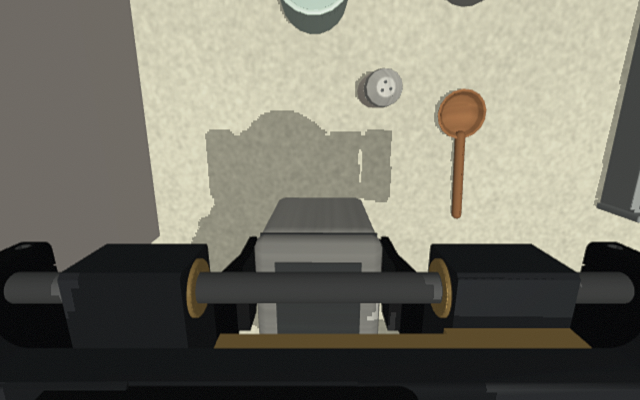

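>>> carry_out(commands=[30,48,-1,0,0,0,30,48,-1,0,0,0,30,48,-1,0,0,0,30,48,-1,0,0,0,30,48,-1,0,0,0])

```text
time_s: 10.35
tcp_pos: [0.5727, 0.1508, 0.1971]
ee_rot: [[1.0, 0.021, 0.006], [0.02, -1.0, 0.01], [0.007, -0.01, -1.0]]
wrist_force: [0.7, 0.4, -1.1]
gripper_width: 0.617
```

```bash
python3 plan.py .660 .008 .15 271.3
```

```text
t 10.35 p [0.5727 0.1508 0.1971] yaw -88.8 tilt [0.006 0.01 ] w 53.6 F [ 0.7  0.4 -1.1] j6 61
28,48.3,15.4,-0.003,-0.002,-0.001
28,48.3,15.5,-0.003,-0.002,-0.001
28,48.3,15.6,-0.003,-0.002,-0.001
```

>>> carry_out(commands=[28,48,10,-0.003,-0.002,0,28,48,15,-0.003,-0.002,0,28,46,20,-0.003,-0.002,0,0,0,0,0,0,0])

```text
time_s: 10.85
tcp_pos: [0.6631, 0.0028, 0.1485]
ee_rot: [[1.0, 0.015, -0.001], [0.015, -1.0, 0.002], [-0.001, -0.002, -1.0]]
wrist_force: [0.2, 0.2, -1.8]
gripper_width: 0.622
```

```bash
python3 plan.py .660 .008 .065 271.3 3;  python3 look.py wrist w7
```

```text
t 10.85 p [0.6631 0.0028 0.1485] yaw -89.1 tilt [-0.001  0.002] w 54.1 F [ 0.2  0.2 -1.8] j6 77
-1,-1.7,27.8,-0.001,0,-0.003
-1,-1.7,27.8,-0.001,0,-0.003
-1,-1.7,27.8,-0.001,0,-0.003
```

View pics/w7.png

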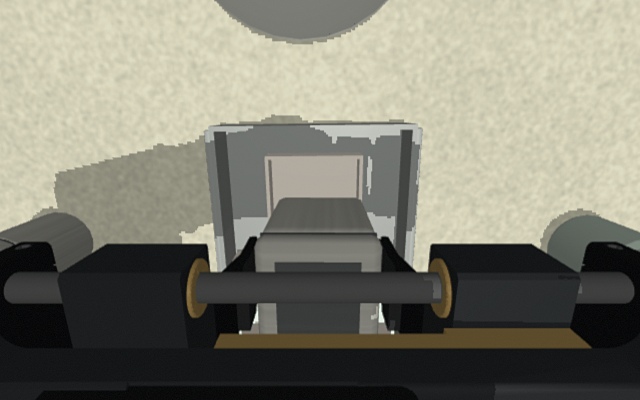

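>>> carry_out(commands=[-1,-2,28,0,0,-0.002,-1,-2,28,0,0,0,-1,-2,20,0,0,0,0,0,1,0,0,0])

```text
time_s: 11.4
tcp_pos: [0.6603, 0.0146, 0.0739]
ee_rot: [[1.0, 0.023, 0.006], [0.023, -1.0, 0.004], [0.006, -0.004, -1.0]]
wrist_force: [-0.1, 0.4, -1.7]
gripper_width: 0.62
```

```bash
python3 plan.py .660 .008 .053 271.3 1;  python3 look.py scene s7 320 180 120 100 6
```

```text
t 11.4 p [0.6603 0.0146 0.0739] yaw -88.7 tilt [0.006 0.004] w 53.9 F [-0.1  0.4 -1.7] j6 76
-0.6,6.7,20.9,-0.004,-0.006,0.001
```

View pics/s7c.png

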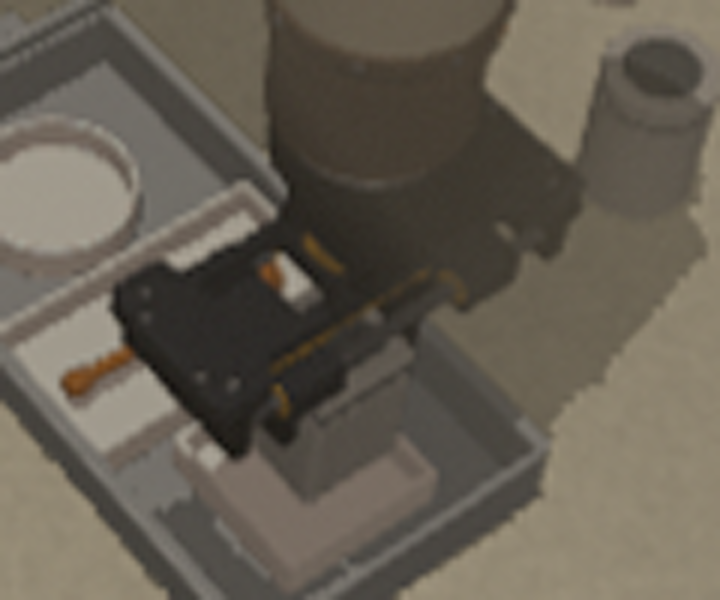

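>>> carry_out(commands=[0,5,8,-0.003,-0.005,0,0,1,6,0,0,0,0,0,1,0,0,0])

```text
time_s: 11.82
tcp_pos: [0.6634, 0.0094, 0.0625]
ee_rot: [[1.0, 0.025, 0.009], [0.025, -1.0, 0.002], [0.009, -0.002, -1.0]]
wrist_force: [-0.0, 0.2, -1.8]
gripper_width: 0.617
```

```bash
python3 plan.py .660 .008 .052 271.3 1
```

```text
t 11.82 p [0.6634 0.0094 0.0625] yaw -88.6 tilt [0.009 0.002] w 53.7 F [-0.   0.2 -1.8] j6 77
-3.5,1.3,10.5,-0.002,-0.009,0.002
```

Still hanging (Fz −1.8 N). I'll lower it in small steps until the force shows contact.

>>> carry_out(commands=[-3,1,5,-0.002,-0.007,0,0,0,4,0,-0.002,0,0,0,1,0,0,0])

```text
time_s: 12.2
tcp_pos: [0.6605, 0.008, 0.0522]
ee_rot: [[1.0, 0.025, 0.0], [0.025, -1.0, -0.0], [0.0, 0.0, -1.0]]
wrist_force: [-0.1, -0.2, -2.3]
gripper_width: 0.619
```

```bash
python3 plan.py .661 .008 .052 271.3 1
```

```text
t 12.2 p [0.6605 0.008  0.0522] yaw -88.6 tilt [ 0. -0.] w 53.8 F [-0.1 -0.2 -2.3] j6 77
0.5,0,0.2,0,-0,0.002
```

>>> carry_out(commands=[0,0,2,0,0,0,0,0,1,0,0,0])

```text
time_s: 12.45
tcp_pos: [0.6609, 0.0079, 0.052]
ee_rot: [[1.0, 0.026, 0.001], [0.026, -1.0, -0.001], [0.001, 0.001, -1.0]]
wrist_force: [-1.5, 0.3, 1.8]
gripper_width: 0.618
```

```bash
python3 plan.py .661 .008 .052 271.3 1
```

```text
t 12.45 p [0.6609 0.0079 0.052 ] yaw -88.5 tilt [ 0.001 -0.001] w 53.7 F [-1.5  0.3  1.8] j6 77
0.1,-0.1,0,0.001,-0.001,0.003
```

>>> carry_out(commands=[0,0,0,0,0,0,0,0,0,0,0,0,0,0,0,0,0,0,0,0,-30,0,0,0,0,0,-60,0,0,0], grip=80)

```text
time_s: 13.08
tcp_pos: [0.6584, 0.0076, 0.1377]
ee_rot: [[1.0, 0.025, -0.009], [0.025, -1.0, -0.003], [-0.009, 0.003, -1.0]]
wrist_force: [0.6, 0.2, 1.4]
gripper_width: 0.914
```

```bash
python3 plan.py .582 .392 .19 271
```

```text
t 13.07 p [0.6584 0.0076 0.1377] yaw -88.5 tilt [-0.009 -0.003] w 79.6 F [0.6 0.2 1.4] j6 77
-9.6,-55.1,-7.5,0,0.001,0.001
-9.6,-55.1,-7.5,0,0.001,0.001
-9.7,-55.1,-7.5,0,0.001,0.001
-9.7,-55.1,-7.5,0,0.001,0.001
-9.8,-55.1,-7.5,0,0.001,0.001
-9.8,-55.1,-7.5,0,0.001,0.001
-9.9,-55.1,-7.5,0,0.001,0.001
```

>>> carry_out(commands=[-10,-40,-18,0,0,0,-10,-55,-12,0,0,0,-10,-55,-8,0,0,0,-10,-55,-5,0,0,0,-10,-55,0,0,0,0], grip=87)

```text
time_s: 13.7
tcp_pos: [0.606, 0.2704, 0.1888]
ee_rot: [[1.0, 0.018, 0.005], [0.018, -1.0, 0.001], [0.005, -0.001, -1.0]]
wrist_force: [0.7, 0.1, -0.1]
gripper_width: 1.001
```

```bash
python3 plan.py .582 .392 .17 271
```

```text
t 13.7 p [0.606  0.2704 0.1888] yaw -89.0 tilt [0.005 0.001] w 87.1 F [ 0.7  0.1 -0.1] j6 53
-7.3,-40.7,6.3,-0,-0.002,0
-7.3,-40.7,6.3,-0,-0.002,0
-7.3,-40.7,6.3,-0,-0.002,0
```

>>> carry_out(commands=[-7,-41,2,0,-0.002,0,-7,-41,4,0,-0.002,0,-7,-36,5,0,-0.002,0,0,0,0,0,0,0])

```text
time_s: 14.2
tcp_pos: [0.5803, 0.3966, 0.1767]
ee_rot: [[1.0, 0.024, -0.0], [0.024, -1.0, 0.002], [0.0, -0.002, -1.0]]
wrist_force: [0.2, 0.3, 0.0]
gripper_width: 0.999
```

```bash
python3 plan.py .5855 .3925 .1 271 2; python3 look.py wrist w8 240 110 160 130 5; python3 look.py top t8 270 90 120 170 4
python3 - <<'E'
from h import *
c=calibration('wrist');print(proj(c,[.5855,.3925,.07]))
E
```

```text
t 14.2 p [0.5803 0.3966 0.1767] yaw -88.6 tilt [-0.     0.002] w 86.9 F [0.2 0.3 0. ] j6 44
2.5,2.2,38.3,-0.001,0,0.003
2.5,2.1,38.3,-0.001,0,0.003
[323.38876421 196.57460193]
```

View pics/w8c.png

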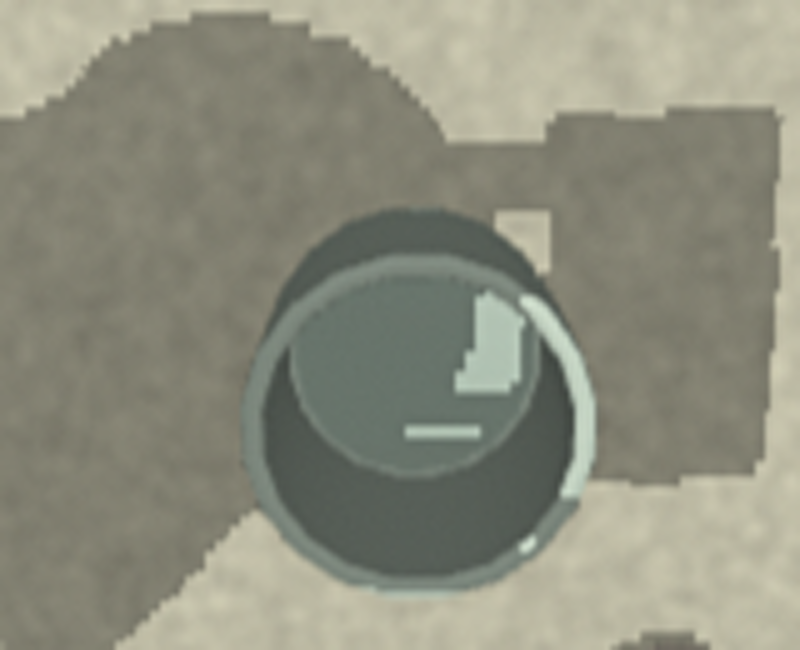

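View pics/t8.png

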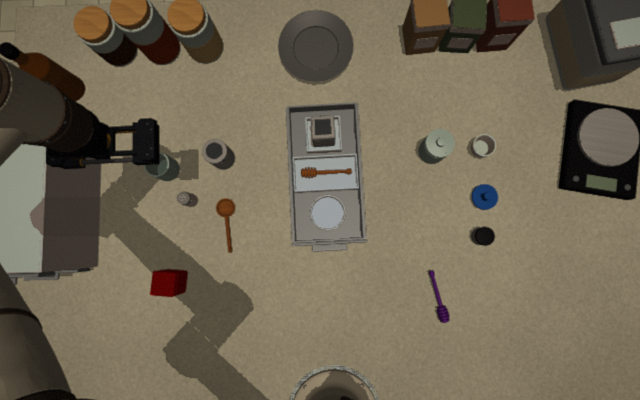

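>>> carry_out(commands=[4,3,45,-0.001,0,0,3,2,45,0,0,0,0,0,25,0,0,0,0,0,1,0,0,0])

```text
time_s: 14.8
tcp_pos: [0.592, 0.3852, 0.0618]
ee_rot: [[1.0, 0.016, 0.005], [0.016, -1.0, 0.004], [0.005, -0.004, -1.0]]
wrist_force: [0.6, 0.2, 0.2]
gripper_width: 0.998
```

```bash
python3 plan.py .5865 .392 .030 271 2
```

```text
t 14.8 p [0.592  0.3852 0.0618] yaw -89.1 tilt [0.005 0.004] w 86.8 F [0.6 0.2 0.2] j6 45
-2.8,-3.4,15.9,-0.002,-0.002,-0.001
-2.7,-3.4,15.9,-0.002,-0.002,-0.001
```

>>> carry_out(commands=[-4,-5,14,-0.002,-0.004,0,-2,-1,12,-0.002,-0.001,0,0,0,1,0,0,0,0,0,1,0,0,0])

```text
time_s: 15.3
tcp_pos: [0.5879, 0.3922, 0.0364]
ee_rot: [[1.0, 0.015, 0.005], [0.015, -1.0, 0.003], [0.005, -0.003, -1.0]]
wrist_force: [0.9, 0.4, 0.2]
gripper_width: 1.001
```

```bash
python3 plan.py .5865 .392 .030 271 1
```

```text
t 15.3 p [0.5879 0.3922 0.0364] yaw -89.1 tilt [0.005 0.003] w 87.1 F [0.9 0.4 0.2] j6 44
-1.5,0.2,6.4,-0.003,-0.005,-0.003
```

>>> carry_out(commands=[-1,0,6,-0.003,-0.005,0,0,0,1,0,0,0])

```text
time_s: 15.55
tcp_pos: [0.5872, 0.3926, 0.0298]
ee_rot: [[1.0, 0.015, 0.001], [0.015, -1.0, 0.001], [0.001, -0.001, -1.0]]
wrist_force: [-0.1, 1.0, -0.1]
gripper_width: 1.0
```

>>> carry_out(commands=[0,0,1,-0.001,-0.001,0,0,0,1,-0.001,-0.001,0,0,0,1,-0.001,-0.001,0,0,0,1,-0.001,-0.001,0], grip=0)

```text
time_s: 16.05
tcp_pos: [0.5875, 0.3928, 0.0265]
ee_rot: [[1.0, 0.015, -0.003], [0.015, -1.0, -0.003], [-0.003, 0.003, -1.0]]
wrist_force: [-2.2, -0.8, 5.1]
gripper_width: 0.686
```

```bash
python3 plan.py .5865 .392 .16 271 3
```

```text
t 16.05 p [0.5875 0.3928 0.0265] yaw -89.1 tilt [-0.003 -0.003] w 59.7 F [-2.2 -0.8  5.1] j6 44
-0.5,0.4,-44.5,0.001,0.001,-0.001
-0.4,0.4,-44.5,0.001,0.001,-0.001
-0.4,0.3,-44.5,0.001,0.001,-0.001
```

>>> carry_out(commands=[0,0,-10,0,0,0,0,0,-45,0,0,0,0,0,-50,0,0,0,-5,20,-45,0,0,0])

```text
time_s: 16.55
tcp_pos: [0.5807, 0.3717, 0.1745]
ee_rot: [[1.0, 0.016, -0.013], [0.015, -1.0, -0.011], [-0.013, 0.011, -1.0]]
wrist_force: [0.8, -0.4, -1.2]
gripper_width: 0.688
```

```bash
python3 plan.py .468 .003 .18 271.3
```

```text
t 16.55 p [0.5807 0.3717 0.1745] yaw -89.1 tilt [-0.013 -0.011] w 59.9 F [ 0.8 -0.4 -1.2] j6 45
-16.9,52.4,0,0.002,0.002,-0.001
-17,52.4,-0.1,0.002,0.002,-0.001
-17,52.4,-0.2,0.002,0.002,-0.001
-17.1,52.4,-0.3,0.002,0.002,-0.001
-17.1,52.4,-0.4,0.002,0.002,-0.001
-17.2,52.3,-0.6,0.002,0.002,-0.001
-17.2,52.3,-0.7,0.002,0.002,-0.001
```

>>> carry_out(commands=[-17,52,0,0.002,0.002,0,-17,52,0,0.002,0.002,0,-17,52,0,0.002,0.002,0,-17,52,0,0.002,0.002,0,-17,52,0,0.002,0.002,0])

```text
time_s: 17.18
tcp_pos: [0.4998, 0.1067, 0.1821]
ee_rot: [[1.0, 0.02, 0.009], [0.02, -1.0, 0.008], [0.009, -0.008, -1.0]]
wrist_force: [0.4, -0.4, -1.0]
gripper_width: 0.688
```

```bash
python3 plan.py .468 .003 .13 271.3 3
```

```text
t 17.18 p [0.4998 0.1067 0.1821] yaw -88.9 tilt [0.009 0.008] w 59.8 F [ 0.4 -0.4 -1. ] j6 61
-11.4,34.5,17,-0.003,-0.003,-0.001
-11.4,34.4,17.1,-0.003,-0.003,-0.001
-11.4,34.4,17.2,-0.003,-0.003,-0.001
```

>>> carry_out(commands=[-11,34,17,-0.003,-0.003,0,-11,34,17,-0.003,-0.003,0,-11,28,17,-0.003,-0.003,0,0,0,0,0,0,0,0,0,0,0,0,0])

```text
time_s: 17.8
tcp_pos: [0.4662, 0.0043, 0.1324]
ee_rot: [[1.0, 0.015, 0.005], [0.015, -1.0, 0.001], [0.005, -0.001, -1.0]]
wrist_force: [0.3, 0.6, -1.3]
gripper_width: 0.681
```

```bash
python3 plan.py .468 .003 .06 271.3 2; python3 look.py wrist w9
```

```text
t 17.8 p [0.4662 0.0043 0.1324] yaw -89.2 tilt [0.005 0.001] w 59.3 F [ 0.3  0.6 -1.3] j6 70
0.7,0.7,36.2,-0.001,-0.002,-0.004
0.8,0.7,36.2,-0.001,-0.002,-0.004
```

View pics/w9.png

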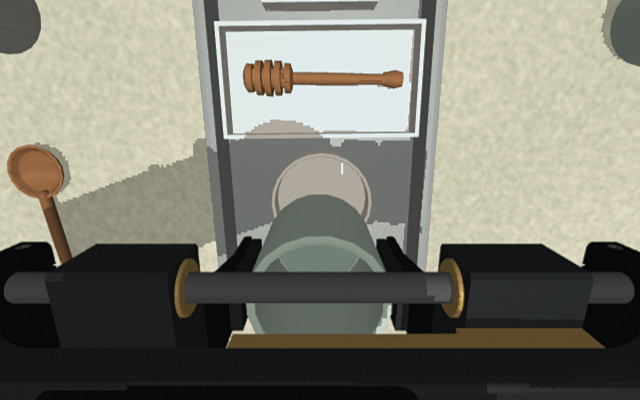

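>>> carry_out(commands=[1,1,32,-0.001,-0.003,-0.003,0,0,30,0,-0.002,-0.003,0,0,15,0,0,0,0,0,1,0,0,0])

```text
time_s: 18.35
tcp_pos: [0.4724, 0.0078, 0.0555]
ee_rot: [[1.0, 0.027, 0.008], [0.027, -1.0, 0.003], [0.009, -0.003, -1.0]]
wrist_force: [-0.1, 0.5, -1.3]
gripper_width: 0.688
```

```bash
python3 plan.py .468 .003 .0335 271.3 1
```

```text
t 18.35 p [0.4724 0.0078 0.0555] yaw -88.5 tilt [0.008 0.003] w 59.9 F [-0.1  0.5 -1.3] j6 71
-4.7,4.7,21.9,-0.003,-0.009,0.004
```

>>> carry_out(commands=[-4,4,8,-0.003,-0.008,0,-1,1,7,0,-0.001,0,0,0,1,0,0,0])

```text
time_s: 18.73
tcp_pos: [0.4692, 0.0036, 0.0403]
ee_rot: [[1.0, 0.028, 0.003], [0.028, -1.0, 0.001], [0.003, -0.001, -1.0]]
wrist_force: [-0.7, -0.3, -1.6]
gripper_width: 0.679
```

```bash
python3 plan.py .468 .003 .0335 271.3 1
```

```text
t 18.73 p [0.4692 0.0036 0.0403] yaw -88.4 tilt [0.003 0.001] w 59.1 F [-0.7 -0.3 -1.6] j6 71
-1.3,0.6,6.8,-0.001,-0.003,0.006
```

>>> carry_out(commands=[-1,0,4,-0.001,-0.003,0,0,0,2,0,0,0,0,0,1,0,0,0])

```text
time_s: 19.1
tcp_pos: [0.4688, 0.0037, 0.0335]
ee_rot: [[1.0, 0.028, 0.002], [0.028, -1.0, -0.0], [0.002, 0.0, -1.0]]
wrist_force: [0.8, 0.4, 2.4]
gripper_width: 0.686
```

```bash
python3 plan.py .468 .003 .0335 271.3 1
```

```text
t 19.1 p [0.4688 0.0037 0.0335] yaw -88.4 tilt [ 0.002 -0.   ] w 59.7 F [0.8 0.4 2.4] j6 71
-0.8,0.7,-0,0,-0.002,0.006
```

Contact (Fz +2.4 N). I'll release and rise.

>>> carry_out(commands=[0,0,0,0,0,0,0,0,0,0,0,0,0,0,0,0,0,0,0,0,-30,0,0,0,0,0,-55,0,0,0], grip=86)

```text
time_s: 19.73
tcp_pos: [0.4666, 0.003, 0.1173]
ee_rot: [[1.0, 0.028, -0.007], [0.028, -1.0, -0.003], [-0.007, 0.003, -1.0]]
wrist_force: [1.8, 1.2, 0.2]
gripper_width: 0.984
```

>>> carry_out(commands=[0,0,-60,0,0,0,0,40,-10,0,0,0])

```text
time_s: 19.98
tcp_pos: [0.4705, -0.0358, 0.1936]
ee_rot: [[0.999, 0.033, 0.002], [0.033, -0.999, -0.002], [0.002, 0.002, -1.0]]
wrist_force: [0.1, -0.7, -0.4]
gripper_width: 0.987
```

```bash
python3 plan.py .49 -.37 .17 271; python3 look.py wrist w10
```

```text
t 19.98 p [ 0.4705 -0.0358  0.1936] yaw -88.1 tilt [ 0.002 -0.002] w 85.9 F [ 0.1 -0.7 -0.4] j6 76
1.4,55.8,4,0,-0,0.003
1.6,55.8,4,0,-0,0.003
1.7,55.8,4,0,-0,0.003
1.8,55.8,4,0,-0,0.003
2,55.8,4,0,-0,0.003
2.1,55.8,3.9,0,-0,0.003
```

View pics/w10.png

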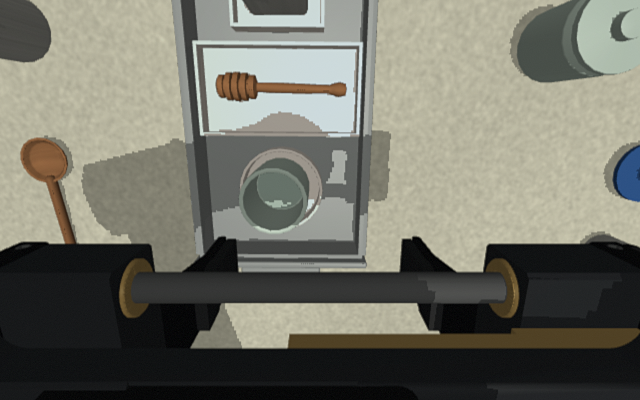

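>>> carry_out(commands=[1,56,4,0,0,0.003,1,56,4,0,0,0.003,2,56,4,0,0,0.003,2,56,4,0,0,0.003,2,56,4,0,0,0.003], grip=45)

```text
time_s: 20.65
tcp_pos: [0.4858, -0.3248, 0.1756]
ee_rot: [[1.0, 0.021, 0.006], [0.021, -1.0, -0.003], [0.006, 0.003, -1.0]]
wrist_force: [-0.2, 0.3, -0.7]
gripper_width: 0.547
```

```bash
python3 plan.py .494 -.374 .13 271
```

```text
t 20.65 p [ 0.4858 -0.3248  0.1756] yaw -88.8 tilt [ 0.006 -0.003] w 47.6 F [-0.2  0.3 -0.7] j6 109
3.5,24.6,22.9,0.001,-0.003,0.002
3.6,24.6,22.8,0.001,-0.003,0.002
```

>>> carry_out(commands=[4,22,25,0,-0.003,0.002,4,22,25,0,-0.003,0.002,0,0,10,0,0,0,0,0,0,0,0,0])

```text
time_s: 21.15
tcp_pos: [0.4935, -0.3741, 0.1125]
ee_rot: [[1.0, 0.009, -0.002], [0.009, -1.0, -0.002], [-0.002, 0.002, -1.0]]
wrist_force: [0.4, -0.9, 1.2]
gripper_width: 0.516
```

```bash
python3 plan.py .4953 -.374 .06 271 2; python3 look.py wrist w11 240 130 160 120 5
python3 - <<'E'
from h import *
c=calibration('wrist');print(proj(c,[.4953,-.374,.015]),proj(c,[.4953,-.374,.034]))
E
```

```text
t 21.15 p [ 0.4935 -0.3741  0.1125] yaw -89.5 tilt [-0.002 -0.002] w 44.9 F [ 0.4 -0.9  1.2] j6 113
0.9,-0.1,26.3,0.001,0.001,-0.004
0.9,-0.1,26.3,0.001,0.001,-0.004
[320.46194693 202.63316782] [320.67241751 209.3111059 ]
```

View pics/w11c.png

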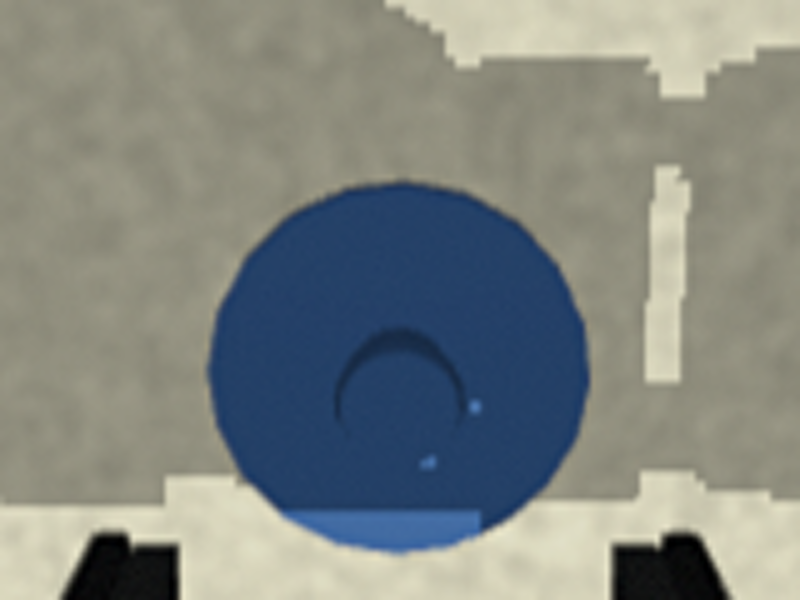

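>>> carry_out(commands=[1,0,35,0,0,-0.004,1,0,30,0,0,-0.004,0,0,8,0,0,0,0,0,1,0,0,0])

```text
time_s: 21.7
tcp_pos: [0.5002, -0.3732, 0.0444]
ee_rot: [[1.0, 0.023, 0.01], [0.023, -1.0, -0.008], [0.01, 0.009, -1.0]]
wrist_force: [-0.0, 0.4, 0.5]
gripper_width: 0.519
```

```bash
python3 plan.py .4952 -.374 .0175 271 1
```

```text
t 21.7 p [ 0.5002 -0.3732  0.0444] yaw -88.7 tilt [ 0.01  -0.008] w 45.2 F [-0.   0.4  0.5] j6 113
-5.3,0.4,26.9,0.009,-0.01,0.006
```

>>> carry_out(commands=[-4,0,11,0.008,-0.009,0.003,-1,0,9,0.001,-0.001,0,0,0,1,0,0,0])

```text
time_s: 22.08
tcp_pos: [0.4966, -0.3739, 0.025]
ee_rot: [[1.0, 0.021, 0.003], [0.021, -1.0, -0.001], [0.003, 0.001, -1.0]]
wrist_force: [-0.7, 0.4, 0.2]
gripper_width: 0.517
```

```bash
python3 plan.py .4952 -.374 .0175 271 1
```

```text
t 22.07 p [ 0.4966 -0.3739  0.025 ] yaw -88.8 tilt [ 0.003 -0.001] w 45.0 F [-0.7  0.4  0.2] j6 113
-1.5,0,7.5,0.001,-0.003,0.003
```

>>> carry_out(commands=[-1,0,5,0.001,-0.003,0,0,0,3,0,0,0,0,0,1,0,0,0])

```text
time_s: 22.45
tcp_pos: [0.4958, -0.3742, 0.0157]
ee_rot: [[1.0, 0.021, 0.001], [0.021, -1.0, -0.001], [0.001, 0.001, -1.0]]
wrist_force: [-0.7, -0.5, 0.3]
gripper_width: 0.517
```

```bash
python3 plan.py .4952 -.374 .0175 271 1; python3 look.py wrist w12
```

```text
t 22.45 p [ 0.4958 -0.3742  0.0157] yaw -88.8 tilt [ 0.001 -0.001] w 45.0 F [-0.7 -0.5  0.3] j6 113
-0.6,-0.2,-1.8,0.001,-0.001,0.003
```

View pics/w12.png

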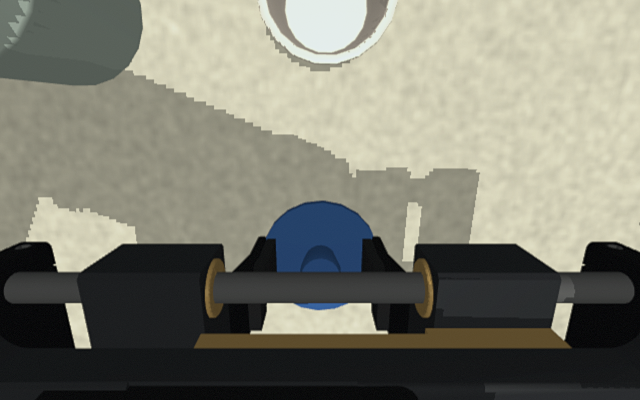

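Straddling the knob, tips just over the disc and no contact force. I'll rise 1 mm and close.

>>> carry_out(commands=[0,0,-2,0,0,0,0,0,0,0,0,0,0,0,1,0,0,0,0,0,0,0,0,0,0,0,1,0,0,0], grip=0)

```text
time_s: 23.12
tcp_pos: [0.496, -0.3744, 0.0169]
ee_rot: [[1.0, 0.021, 0.001], [0.021, -1.0, -0.001], [0.001, 0.001, -1.0]]
wrist_force: [-1.9, 1.9, 8.6]
gripper_width: 0.208
```

```bash
python3 plan.py .4952 -.374 .0175 271 1
```

```text
t 23.12 p [ 0.496  -0.3744  0.0169] yaw -88.8 tilt [ 0.001 -0.001] w 18.1 F [-1.9  1.9  8.6] j6 113
-0.8,-0.4,-0.6,0.001,-0.001,0.004
```

>>> carry_out(commands=[0,0,-6,0,0,0,0,0,-40,0,0,0,0,0,-50,0,0,0,0,0,-50,0,0,0,0,0,-30,0,0,0])

```text
time_s: 23.75
tcp_pos: [0.4942, -0.3733, 0.195]
ee_rot: [[1.0, 0.02, -0.006], [0.02, -1.0, 0.002], [-0.006, -0.003, -1.0]]
wrist_force: [1.1, -0.0, -1.4]
gripper_width: 0.205
```

```bash
python3 plan.py .468 -.06 .19 271.3; python3 look.py wrist w13;python3 look.py top t13 290 180 80 70 8;python3 look.py scene s13 300 180 80 70 8
python3 - <<'E'
from h import *
print(proj(calibration('top'),[.468,.003,.077]),proj(calibration('scene'),[.468,.003,.077]))
E
```

```text
t 23.75 p [ 0.4942 -0.3733  0.195 ] yaw -88.8 tilt [-0.006  0.002] w 17.8 F [ 1.1 -0.  -1.4] j6 113
-3.3,-52.3,1,-0,0.001,-0
-3.3,-52.3,1,-0,0.001,-0
-3.3,-52.3,0.9,-0,0.001,-0
-3.2,-52.3,0.9,-0,0.001,-0
-3.2,-52.3,0.9,-0,0.001,-0
-3.2,-52.3,0.9,-0,0.001,-0
[326.92864202 209.67501441] [328.70443226 199.48928524]
```

View pics/w13.png

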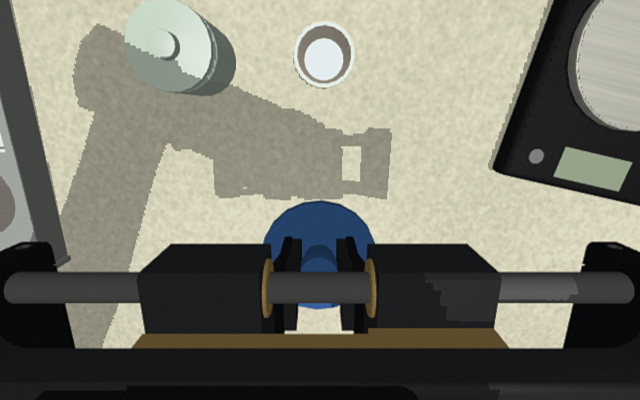

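View pics/t13c.png

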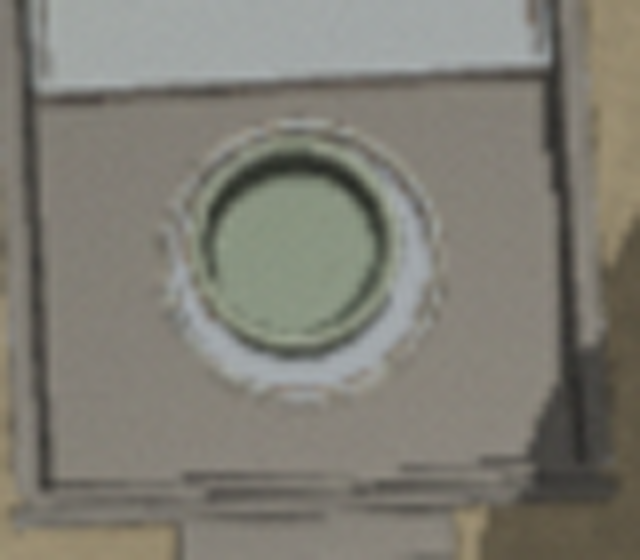

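View pics/s13c.png

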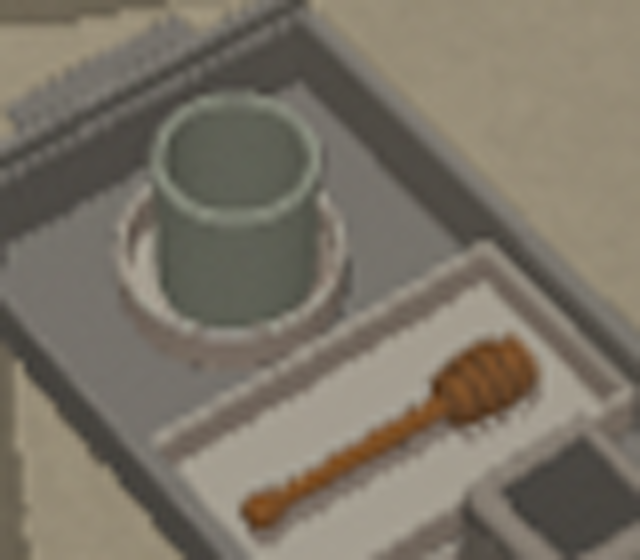

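Run:
```python
from h import *
T=calibration('top');S=calibration('scene')
print(tri([(T,(326.4,210)),(S,(329.1,199.3))]),onz(T,(326.4,210),.077),onz(S,(329.1,199.3),.077))
```

```text
(array([0.46748906, 0.00441762, 0.07633158]), [0.2, 0.2]) [0.46730261 0.0042028  0.077     ] [0.46806415 0.0043179  0.077     ]
```

>>> carry_out(commands=[-3,-52,1,0,0,0,-3,-52,1,0,0,0,-3,-52,1,0,0,0,-3,-52,1,0,0,0,-3,-52,1,0,0,0])

```text
time_s: 24.52
tcp_pos: [0.4694, -0.1082, 0.1806]
ee_rot: [[1.0, 0.011, -0.02], [0.011, -1.0, 0.007], [-0.019, -0.007, -1.0]]
wrist_force: [1.7, 0.1, 0.8]
gripper_width: 0.207
```

```bash
python3 plan.py .455 -.03 .19 271.3
```

```text
t 24.52 p [ 0.4694 -0.1082  0.1806] yaw -89.4 tilt [-0.02   0.007] w 18.0 F [1.7 0.1 0.8] j6 85
-6.8,-39.2,-4.3,-0.004,0.01,-0.006
-6.6,-39.2,-4.5,-0.004,0.01,-0.006
```

>>> carry_out(commands=[-1,-38,0,-0.004,0.01,-0.005,-1,-38,0,-0.004,0.01,-0.005,0,-30,0,0,0,-0.005,0,0,0,0,0,0,0,0,0,0,0,0])

```text
time_s: 25.15
tcp_pos: [0.4594, 0.003, 0.1737]
ee_rot: [[0.999, 0.031, -0.014], [0.031, -1.0, -0.003], [-0.014, 0.003, -1.0]]
wrist_force: [-0.6, -0.6, -1.1]
gripper_width: 0.205
```

```bash
python3 plan.py .4685 .004 .14 271.3 2
```

```text
t 25.15 p [0.4594 0.003  0.1737] yaw -88.2 tilt [-0.014 -0.003] w 17.9 F [-0.6 -0.6 -1.1] j6 71
4.8,-0.4,16.8,0.001,0.007,0.004
4.7,-0.4,16.8,0.001,0.007,0.004
```

>>> carry_out(commands=[4,0,16,0.001,0.008,0.004,4,0,16,0.001,0.006,0.003,0,0,10,0,0,0,0,0,1,0,0,0])

```text
time_s: 25.65
tcp_pos: [0.4663, -0.0004, 0.1279]
ee_rot: [[1.0, 0.018, -0.002], [0.018, -1.0, -0.001], [-0.002, 0.001, -1.0]]
wrist_force: [0.8, -0.2, -0.5]
gripper_width: 0.206
```

```bash
python3 plan.py .4685 .004 .105 271.3 1
```

```text
t 25.65 p [ 4.663e-01 -4.000e-04  1.279e-01] yaw -88.9 tilt [-0.002 -0.001] w 17.9 F [ 0.8 -0.2 -0.5] j6 71
2.3,-4.4,22.9,0.001,0.002,-0.004
```

>>> carry_out(commands=[2,-4,14,0.001,0.001,-0.003,0,0,12,0,0,0,0,0,1,0,0,0,0,0,0,0,0,0])

```text
time_s: 26.15
tcp_pos: [0.4687, 0.0037, 0.0994]
ee_rot: [[1.0, 0.021, -0.001], [0.021, -1.0, -0.0], [-0.001, 0.0, -1.0]]
wrist_force: [-0.2, -0.1, -1.0]
gripper_width: 0.201
```

```bash
python3 plan.py .4685 .004 .1 271.3 1; python3 look.py scene s14 300 170 80 70 8; python3 look.py top t14 290 180 80 70 8
```

```text
t 26.15 p [0.4687 0.0037 0.0994] yaw -88.8 tilt [-0.001 -0.   ] w 17.5 F [-0.2 -0.1 -1. ] j6 71
-0.2,-0.3,-0.6,0,0.001,-0.001
```

View pics/s14c.png

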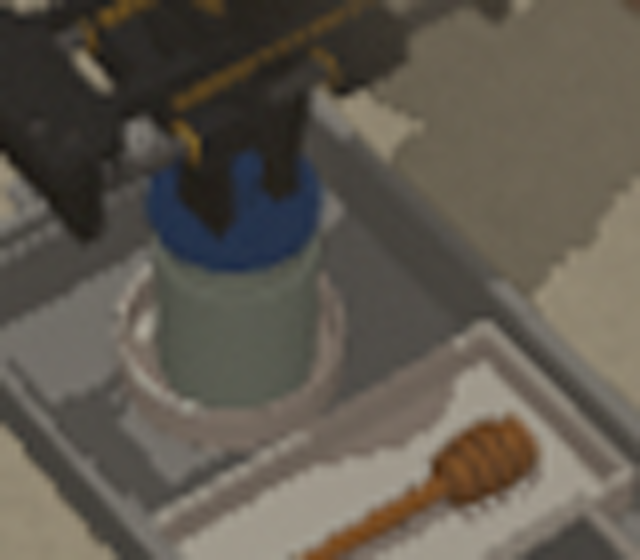

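Well aligned. Lowering gently.

>>> carry_out(commands=[0,0,6,0,0,0,0,0,4,0,0,0,0,0,1,0,0,0])

```text
time_s: 26.62
tcp_pos: [0.4691, 0.0039, 0.0886]
ee_rot: [[1.0, 0.021, 0.001], [0.021, -1.0, 0.0], [0.001, -0.0, -1.0]]
wrist_force: [-0.3, -0.9, -0.0]
gripper_width: 0.207
```

```bash
python3 plan.py .4687 .004 .084 271.3 1
```

```text
t 26.62 p [0.4691 0.0039 0.0886] yaw -88.8 tilt [0.001 0.   ] w 18.0 F [-0.3 -0.9 -0. ] j6 71
-0.4,-0.1,4.6,-0,-0.001,-0.001
```

>>> carry_out(commands=[0,0,3,0,0,0,0,0,2,0,0,0,0,0,1,0,0,0])

```text
time_s: 27.0
tcp_pos: [0.4697, 0.0037, 0.084]
ee_rot: [[1.0, 0.023, 0.002], [0.023, -1.0, -0.0], [0.002, 0.001, -1.0]]
wrist_force: [-3.6, 1.1, 11.6]
gripper_width: 0.203
```

```bash
python3 plan.py .4687 .004 .084 271.3 1
```

```text
t 27.0 p [0.4697 0.0037 0.084 ] yaw -88.7 tilt [ 0.002 -0.   ] w 17.6 F [-3.6  1.1 11.6] j6 71
-1,-0.3,-0,0.001,-0.002,-0
```

>>> carry_out(commands=[0,0,-1,0,0,0])

```text
time_s: 27.12
tcp_pos: [0.4698, 0.0038, 0.0852]
ee_rot: [[1.0, 0.023, 0.002], [0.023, -1.0, -0.0], [0.002, 0.0, -1.0]]
wrist_force: [0.2, 0.2, -0.4]
gripper_width: 0.205
```

>>> carry_out(commands=[0,0,0,0,0,0,0,0,0,0,0,0,0,0,0,0,0,0,0,0,-20,0,0,0,0,0,-50,0,0,0], grip=45)

```text
time_s: 27.75
tcp_pos: [0.4669, 0.003, 0.1526]
ee_rot: [[1.0, 0.022, -0.008], [0.022, -1.0, -0.003], [-0.008, 0.003, -1.0]]
wrist_force: [1.9, 0.9, 0.4]
gripper_width: 0.51
```

>>> carry_out(commands=[0,0,-60,0,0,0,-30,-10,-40,0,0,0,-50,-20,0,0,0,0,0,-50,0,0,0,0,0,0,0,0,0,0])

```text
time_s: 28.38
tcp_pos: [0.3856, 0.0835, 0.2604]
ee_rot: [[1.0, 0.02, 0.002], [0.02, -1.0, 0.002], [0.002, -0.002, -1.0]]
wrist_force: [-1.1, -0.8, 0.6]
gripper_width: 0.518
```

```bash
python3 plan.py .4 .1 .25 271.3 1;python3 look.py scene s15 290 160 120 100 6; python3 look.py top t15; python3 look.py wrist w15
```

```text
t 28.38 p [0.3856 0.0835 0.2604] yaw -88.8 tilt [0.002 0.002] w 45.1 F [-1.1 -0.8  0.6] j6 55
14.7,-16.1,10.5,-0.002,-0.002,-0.002
```

View pics/s15c.png

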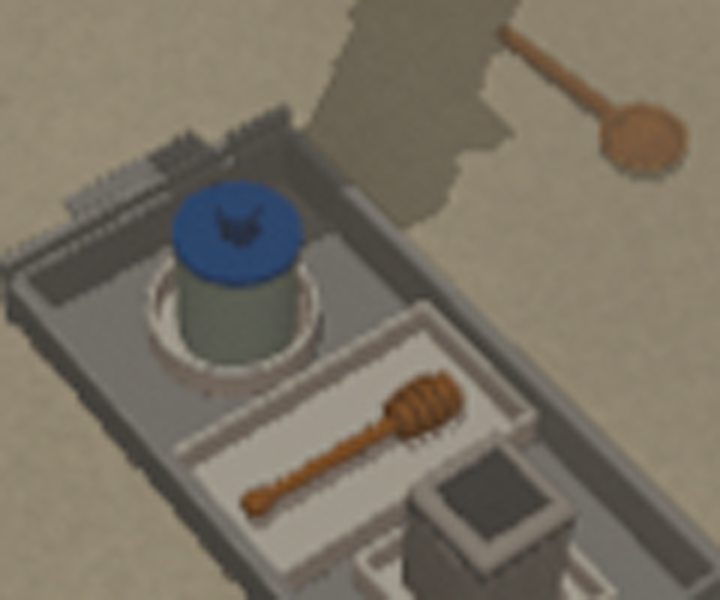

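View pics/t15.png

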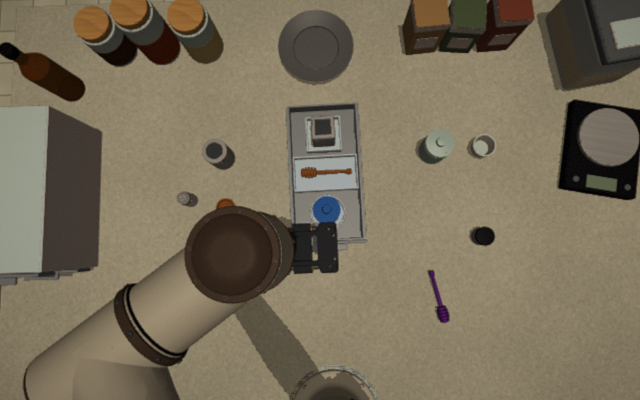

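View pics/w15.png

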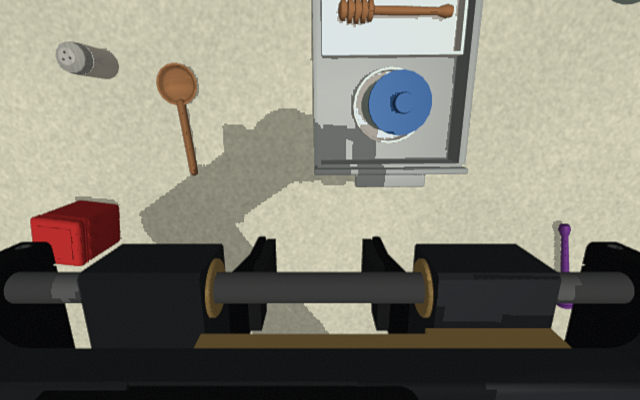

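Run:
```python
from h import *
T=calibration('top');S=calibration('scene')
print(proj(T,[.4678,.004,.082]),proj(S,[.4678,.004,.082]),proj(T,[.658,.008,.087]),proj(S,[.658,.008,.087]))
crop(cv2.imread('pics/t15.png'),285,95,85,145,4,'t15c.png');crop(cv2.imread('pics/s15.png'),320,200,100,100,6,'s15d.png')
```

```text
[326.4648342  209.58118966] [328.95479019 198.15919831] [322.41671302 125.74271607] [372.16994606 242.79822422]
```

View pics/t15c.png

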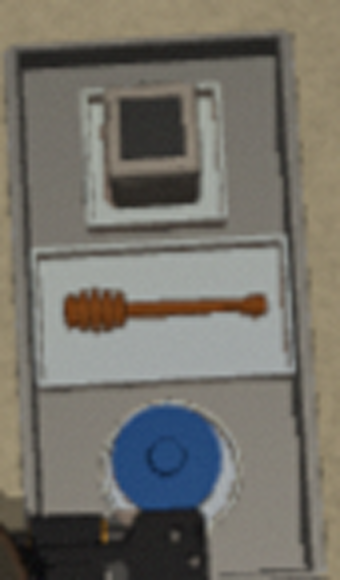

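View pics/s15d.png

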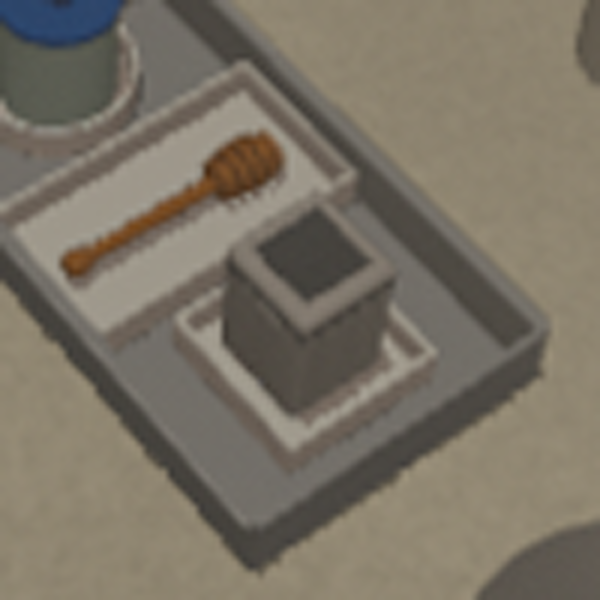

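All three pieces are in place. The lid's disc centre lies within half a pixel of where it should be when seated level. Look-alikes are unmoved, so I'm handing in.

```bash
python3 -c "
from station import *
print(finish_job())"
```

```text
the job is handed in; nothing more can be done
None
```

The honey set is back in the drawer and the job was handed in at about 28.5 s.

I placed the pieces in this order: dipper, square canister, jar, lid. The dipper went first because the hand would have had little room over the long tub once its neighbours stood there.

**Last checks:**
- **Dipper:** it lies flat in the middle of the long tub, head towards +y.
- **Canister:** it stands upright inside the square tub. It was lowered until light contact (1.8 N).
- **Jar:** it stands in the round tub, also lowered until light contact (2.4 N).
- **Lid:** pressed down with 11.6 N, and it stopped at the expected seated height. In both fixed views its disc centre is within about half a pixel of the level-seated position. I did not measure its tilt directly.
- **Look-alikes:** I touched none of the look-alikes, including the red and purple ones. In the last pictures they look unmoved; the arm partly hid the spoon and the red box in the top view, but the wrist picture shows both.

One measurement disagreed: the canister's first position differed by about 5 mm between the top and scene cameras. I settled it with the wrist camera before the grasp. No check failed.

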